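# Stamp both ends of manifold bars in the hand stamp

### The job

Stamp both ends of every manifold bar, one bar at a time, shortest first: lay it in the stamp with its stub end snug against the end stop and its side along the fence, drive the punch firmly down onto it with the mallet, then turn the bar round and stamp the plain end the same way. Lay the stamped bars flat, stubs up, in the grey tray and finish with the mallet standing on its head on the cork mat; do not push the punch with the gripper, and leave everything else on the bench where it is.

Things in the scene. Friction and masses are not known exactly. Their poses are not given: they have to be found in the camera images.
- stamp: hand stamp fixture, fixed: steel base plate 260 (x) x 130 mm, 8 mm thick, on which the bar lies; the origin is under its centre. x points along the plate to the end stop, z up. A grey post behind the stop carries an arm 36 mm wide, 78 to 100 mm above the bench, reaching from the post back over the seat to x = 39 mm. Slide bars in to +x under the arm
- stamp_seat (a point): where the middle of a seated bar's end face meets the end stop: x = 75, y = 0, z = 23 mm in the fixture's frame, same axes. The bent bracket has an end stop, its face at x = 0 of the seat, 30 mm high, and on the +y side only a side fence, its face at y = +15 mm, 26 mm high, from x = -55 mm to 0
- punch_top (a point): top centre of the sprung punch: upright steel pin in the fixture's arm with a round head 30 mm across, at x = -18 mm, y = 0 from the seat. At rest its top is 138 mm above the bench and its 12 mm thick tip 48 mm above the bench, 10 mm over the top of a seated bar
- punch (a joint): how far the punch is down (m): 0 at rest, 0.010 when its tip meets a seated bar, 0.018 fully down with no bar. It springs back by itself. About 3.5 N starts it, 6 N brings it to the bar; 5 to 12 N more marks the bar
- bar1_mid (a point): the short manifold bar: square aluminium bar 160 mm long, 30 x 30 mm, 256 g or so, lying flat, with an upright brass tube stub (14 mm across, 18 mm high) on its top, 45 mm from one end (the stub end). This point is the bar's centre (15 mm above its underside); x points along the bar to the stub end, z up. May be absent
- bar1_stub (a point): centre of the short bar's end face at the stub end, 80 mm from its centre; axes as the bar's
- bar1_plain (a point): centre of the short bar's end face at the plain end; axes as the bar's
- bar2_mid (a point): the middle manifold bar: square aluminium bar 180 mm long, 30 x 30 mm, 288 g or so, lying flat, with an upright brass tube stub (14 mm across, 18 mm high) on its top, 45 mm from one end (the stub end). This point is the bar's centre (15 mm above its underside); x points along the bar to the stub end, z up. May be absent
- bar2_stub (a point): centre of the middle bar's end face at the stub end, 90 mm from its centre; axes as the bar's
- bar2_plain (a point): centre of the middle bar's end face at the plain end; axes as the bar's
- bar3_mid (a point): the long manifold bar: square aluminium bar 200 mm long, 30 x 30 mm, 320 g or so, lying flat, with an upright brass tube stub (14 mm across, 18 mm high) on its top, 45 mm from one end (the stub end). This point is the bar's centre (15 mm above its underside); x points along the bar to the stub end, z up. May be absent
- bar3_stub (a point): centre of the long bar's end face at the stub end, 100 mm from its centre; axes as the bar's
- bar3_plain (a point): centre of the long bar's end face at the plain end; axes as the bar's
- mallet_grip (a point): the mallet's handle, 65 mm from the head's axis, at the handle's mid height (32 mm above the head's lower face). The mallet (0.35 kg) stands on its head: black rubber cylinder 52 mm across, 64 mm tall; wooden handle 22 x 22 mm, level, ending 150 mm from the head's axis. x points from handle to head, z up; grip across y from above
- mallet_face (a point): centre of the lower face of the mallet's head (the striking face), 65 mm ahead (+x) of the grip and 32 mm below it; axes as the grip's
- mat: brown cork mat, 100 x 100 mm, 4 mm thick, fixed to the bench, where the mallet stands; the origin is under its centre
- tray_in (a point): centre of the inner floor (5 mm above the bench) of the grey finished tray, fixed: 270 mm (x) x 190 mm (y) outside, 30 mm high, walls 5 mm. Bars lie in it along its x, side by side
- reagent: amber reagent bottle, 64 mm across, 160 mm tall, not part of the job; the origin is under its centre
- canister: polished steel sample canister, 116 mm across, 145 mm tall, not part of the job; the origin is under its centre
- vialrack: white rack of vials, 90 x 160 mm, 50 mm tall, not part of the job; the origin is under its centre
- wrench: steel wrench, 150 mm long, lying flat, not part of the job
- jar: small glass jar, 56 mm across, 70 mm tall, not part of the job; the origin is under its centre
Not all that is in view belongs to the job. What is shaped like the part that bears mallet_grip but red or turquoise is not meant.

How it is judged:
On the way, in this order (a step that is already met when the one before it is completed fails the run):
1. bar1 (short bar): its stub end against the end stop and its side along the fence, punch driven down onto it with the mallet (x of bar1_stub in the frame of stamp_seat between -0.004 and 0.003 m and y of bar1_stub in the frame of stamp_seat between -0.004 and 0.004 m and z of bar1_stub in the frame of stamp_seat between -0.004 and 0.004 m and angle between the x axis of bar1_mid and the x axis of stamp_seat, either way round below 0.06 rad and contact force between punch and bar1 above 3 N), for 0.02 s.
2. bar1 (short bar): its plain end against the end stop and its side along the fence, punch driven down onto it with the mallet (x of bar1_plain in the frame of stamp_seat between -0.004 and 0.003 m and y of bar1_plain in the frame of stamp_seat between -0.004 and 0.004 m and z of bar1_plain in the frame of stamp_seat between -0.004 and 0.004 m and angle between the x axis of bar1_mid and the x axis of stamp_seat, either way round below 0.06 rad and contact force between punch and bar1 above 3 N), for 0.02 s.
3. bar2 (middle bar): its stub end against the end stop and its side along the fence, punch driven down onto it with the mallet (x of bar2_stub in the frame of stamp_seat between -0.004 and 0.003 m and y of bar2_stub in the frame of stamp_seat between -0.004 and 0.004 m and z of bar2_stub in the frame of stamp_seat between -0.004 and 0.004 m and angle between the x axis of bar2_mid and the x axis of stamp_seat, either way round below 0.06 rad and contact force between punch and bar2 above 3 N), for 0.02 s.
4. bar2 (middle bar): its plain end against the end stop and its side along the fence, punch driven down onto it with the mallet (x of bar2_plain in the frame of stamp_seat between -0.004 and 0.003 m and y of bar2_plain in the frame of stamp_seat between -0.004 and 0.004 m and z of bar2_plain in the frame of stamp_seat between -0.004 and 0.004 m and angle between the x axis of bar2_mid and the x axis of stamp_seat, either way round below 0.06 rad and contact force between punch and bar2 above 3 N), for 0.02 s.
5. bar3 (long bar): its stub end against the end stop and its side along the fence, punch driven down onto it with the mallet (x of bar3_stub in the frame of stamp_seat between -0.004 and 0.003 m and y of bar3_stub in the frame of stamp_seat between -0.004 and 0.004 m and z of bar3_stub in the frame of stamp_seat between -0.004 and 0.004 m and angle between the x axis of bar3_mid and the x axis of stamp_seat, either way round below 0.06 rad and contact force between punch and bar3 above 3 N), for 0.02 s.
6. bar3 (long bar): its plain end against the end stop and its side along the fence, punch driven down onto it with the mallet (x of bar3_plain in the frame of stamp_seat between -0.004 and 0.003 m and y of bar3_plain in the frame of stamp_seat between -0.004 and 0.004 m and z of bar3_plain in the frame of stamp_seat between -0.004 and 0.004 m and angle between the x axis of bar3_mid and the x axis of stamp_seat, either way round below 0.06 rad and contact force between punch and bar3 above 3 N), for 0.02 s.
At the end, for the whole second after the job is handed in: every bar present lies flat in the tray with its stub up (within 0.12 rad) and at rest; the mallet stands upright on its head (within 0.12 rad) with the head's axis within 35 mm of the mat's centre, at rest; the punch is back up (x of bar1_mid in the frame of tray_in between -0.13 and 0.13 m and y of bar1_mid in the frame of tray_in between -0.09 and 0.09 m and z of bar1_mid in the frame of tray_in between 0.01 and 0.022 m and angle between each of bar1_mid, bar2_mid, bar3_mid, mallet_face's own z axis and vertical below 0.12 rad and linear speed of each of bar1, bar2, bar3, mallet below 0.02 m/s and x of bar2_mid in the frame of tray_in between -0.13 and 0.13 m and y of bar2_mid in the frame of tray_in between -0.09 and 0.09 m and z of bar2_mid in the frame of tray_in between 0.01 and 0.022 m and x of bar3_mid in the frame of tray_in between -0.13 and 0.13 m and y of bar3_mid in the frame of tray_in between -0.09 and 0.09 m and z of bar3_mid in the frame of tray_in between 0.01 and 0.022 m and horizontal distance between mallet_face and mat below 0.035 m and height (world z) of mallet_face below 0.01 m and value of joint punch below 0.003 m); the robot touches nothing.
It fails at once if the punch is pushed from above with a bar in place of the mallet ((contact force between punch and bar1 above 2 N and height (world z) of bar1_mid above 0.07 m) or (contact force between punch and bar2 above 2 N and height (world z) of bar2_mid above 0.07 m) or (contact force between punch and bar3 above 2 N and height (world z) of bar3_mid above 0.07 m)).
It fails at once if the gripper pushes the punch (contact force between any of the fingers, the arm and punch above 2 N).
It fails at once if something that is not part of the job is moved more than 30 mm (distance of any of reagent, canister, vialrack, wrench, jar from where it was at the start of the episode above 0.03 m).
Of bar1, bar2, bar3 only 1 to 2 are there at a start; the rules pass over those that are not, and their reading is None.
At some moment in a run one of bar1, bar2, bar3 may be knocked a few centimetres aside while the robot is not near it.
It also fails if it takes over 210 s, if anything falls off the work surface, if the arm or the gripper's body presses on something with over 40 N, if the wrist force passes 120 N, or if a joint passes its speed limit or range.

### The arm

A 6-joint arm with a two-finger parallel gripper is mounted at the origin on the work surface. World frame = base frame: x ahead of the robot, y to its left, z up, the work surface at z = 0. Lengths are in m, angles in rad, forces in N, time in s.
With the tool pointing down it reaches from about 0.375 to 0.9 m from the base axis. Payload 3.1 kg.
Tool frame: the origin (TCP) lies midway between the tips of the shut fingers; the grasp point (between the pads) lies 19 mm behind it; z points along the fingers, y is the line along which they close (so a half turn about z gives the same grasp; the last joint's range is limited). The gripper opens to 87 mm and grips with 3 to 60 N. Pads are 19 mm wide; open, the fingers measure 117 mm over their backs; the gripper's body (75 mm by 190 mm) begins 51 mm behind the grasp point.
Start: joints at [-1.48, 0.527, 1.433, -0, 1.181, -0.178], TCP at [0.167, -0.602, 0.223] pointing down, gripper open.
Joint ranges: [-3.08, 3.08], [-0.75, 2.2], [0.22, 2.44], [-1.43, 4.57], [0, 2.65], [-2.85, 2.85]. Speed limits (rad/s): [2.79, 2.79, 3.14, 3.14, 3.14, 3.14].

### API

Orientations are given as a unit quaternion [x, y, z, w].
In Python, from rig import status, imaging, order gives the robot as it stands.
- The arm moves only by the tool arm_command, never from a script. Its argument "deltas" is one flat list of numbers, 5 for each row, row after row: the opening, from -1 (shut) to 1 (fully open), so that 0 is half open, then the shift along the tool's x, y, z in m, then the turn about the tool's z in rad. In form: [gripper, tx, ty, tz, roll, gripper, tx, ty, tz, roll, ...]. A call has 1 to 12 rows; each row shifts and turns the commanded pose from where the row before left it, along the tool's axes as they then stand; what a row does not reach is not made up. A row lasts 1/8 s, in which the tool goes at most 62.5 mm and 10.7 degrees, less where a joint would pass 70% of its speed; a pose out of reach is approached as far as the arm can. A call with a gripper value outside its range is refused whole. The fingers move at their own pace and stop on an object; "newtons" is the grip in N (left out, the last holds). Time passes only in rows, so rows that do not move let the fingers close. It gives the time, the measured TCP pose, the force, the opening and the grip force at its end, in the units of the state.
- status.get_obs(): the state, without advancing time (a new reading comes with each control period).
- imaging.camera(name): name is "side" or "top"; returns (picture, depth): 480x640x3 uint8, red, green, blue; 480x640 float32, m along the optical axis (not along the pixel's ray), 0 where there is no reading.
- imaging.camera_params(name): a dict with "intrinsics" (3x3 intrinsics, pixels), "k1" (the pictures are not rectified: a ray, as slopes to the right and down, at radius r is drawn at 1 + k1 r^2 times it, then the intrinsics apply), "camera_from_world" (4x4, takes a point from world to camera coordinates). Camera axes: x right, y up, looking along -z (the intrinsics and any distortion apply to the point x, -y, -z); pixel columns grow to the right and rows downward; lengths in m; the calibration is good to about 2 mm. A picture is of the moment at which its call begins. camera_params takes no time and is no camera call.
- order.hand_in(): hands the job in; it is judged then, once.
The state is a dict: "time": time; "q": joint angles; "joint_velocities": joint speeds; "joint_torque": joint torques, N m; "position": TCP position; "tool_rot": TCP orientation; "ft_force": force on the tool from outside, world axes, zero at the start; "moment": the same for the moment, N m; "grip_width": finger opening in m; "grip_force": force on a finger pad.
Only numpy, scipy, OpenCV 4.12 (cv2) and the standard library are available. Lean on these libraries where they do the work, as an engineer would, in place of code of your own. Each camera call takes 0.05 s, during which the arm holds its last target. There are 200 camera calls.

## Working session

There is one attempt and no reset: what is moved stays moved. The work goes in short steps, Python scripts to look and compute and a tool call to move; the robot and the scene stay as the last step left them, time stands still between calls to the robot, and variables do not carry over. Pictures are saved under pics/ and viewed, at most 14 in all, crops included, and the job is handed in when it is done.

Besides the shell and the picture viewer there is one more tool, called after ">>>" by a JSON object that holds its "name" and its "arguments", one argument or row to a line. arm_command: Moves the arm, as the interface text tells. Its arguments: {"type":"object","properties":{"deltas":{"type":"array"},"newtons":{"type":"number"}},"required":["deltas"]}

```bash
mkdir -p pics; ls; cat > h.py <<'E'
import numpy as np, cv2
from rig import status, imaging, order
def cam(n):
    rgb,d=imaging.camera(n); return rgb,d,imaging.camera_params(n)
def pts(d,p):
    K=np.array(p["intrinsics"]);T=np.linalg.inv(np.array(p["camera_from_world"]))
    h,w=d.shape;u,v=np.meshgrid(np.arange(w),np.arange(h))
    x,y=rays(u,v,p)
    P=np.stack([x*d,-y*d,-d],-1)@T[:3,:3].T+T[:3,3]
    P[d<=0]=np.nan
    return P
def rays(u,v,p):
    K=np.array(p["intrinsics"]);k=p["k1"]
    xd=(np.asarray(u)-K[0,2])/K[0,0];yd=(np.asarray(v)-K[1,2])/K[1,1]
    x,y=xd,yd
    for _ in range(20):
        s=1+k*(x*x+y*y);x,y=xd/s,yd/s
    return x,y
def onplane(u,v,z,p):
    T=np.linalg.inv(np.array(p["camera_from_world"]));x,y=rays(u,v,p)
    D=np.stack([x,-y,-np.ones_like(x)],-1)@T[:3,:3].T
    return T[:3,3]+D*((z-T[2,3])/D[...,2])[...,None]
def save(n,im): cv2.imwrite(f"pics/{n}.png",cv2.cvtColor(im,cv2.COLOR_RGB2BGR))
E
python3 - <<'E'
from h import *
for n in("top","side"):
    r,d,p=cam(n);save(n+"0",r);np.savez(n+"0",r=r,d=d)
    print(n,np.round(p["intrinsics"],1).tolist(),p["k1"],np.round(np.linalg.inv(p["camera_from_world"]),3).tolist(),(d>0).mean())
print(status.get_obs())
E
```

```text
pics
top [[594.6, 0.0, 319.4], [0.0, 594.6, 250.2], [0.0, 0.0, 1.0]] -0.14570216324867533 [[-0.024, 0.991, -0.132, 0.29], [-1.0, -0.024, 0.006, -0.091], [0.003, 0.133, 0.991, 1.605], [0.0, 0.0, 0.0, 1.0]] 0.99607421875
side [[504.7, 0.0, 317.9], [0.0, 504.7, 244.8], [0.0, 0.0, 1.0]] 0.02593060483597697 [[-0.948, 0.18, -0.263, 0.227], [-0.318, -0.492, 0.81, 0.805], [0.017, 0.852, 0.524, 0.674], [0.0, 0.0, 0.0, 1.0]] 0.9960123697916666
{'time': 0.1, 'q': array([-1.47949834e+00,  5.28376074e-01,  1.43377705e+00, -3.34214869e-05,
        1.18141119e+00, -1.78518116e-01]), 'joint_velocities': array([-2.39213552e-05, -1.93381064e-03, -2.73653119e-03,  9.70929785e-04,
        4.45567738e-05,  1.47021195e-03]), 'joint_torque': array([-2.63234788e-04, -4.40985703e+01, -1.77150249e+01,  6.35446957e-02,
        5.33397705e-02, -5.26574036e-05]), 'position': array([ 0.16654289, -0.601711  ,  0.22166682]), 'tool_rot': array([ 9.90912365e-01,  1.34505437e-01,  2.75394951e-05, -9.85563684e-04]), 'ft_force': array([-0.30426566, -1.12976067, -0.2223839 ]), 'moment': array([-0.00922498, -0.02840245, -0.07157432]), 'grip_force': 0.0, 'grip_width': 0.08674856972968206}
```

View pics/top0.png

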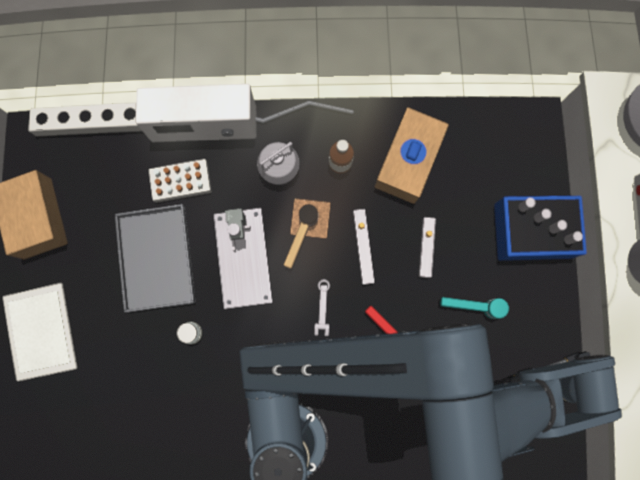

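View pics/side0.png

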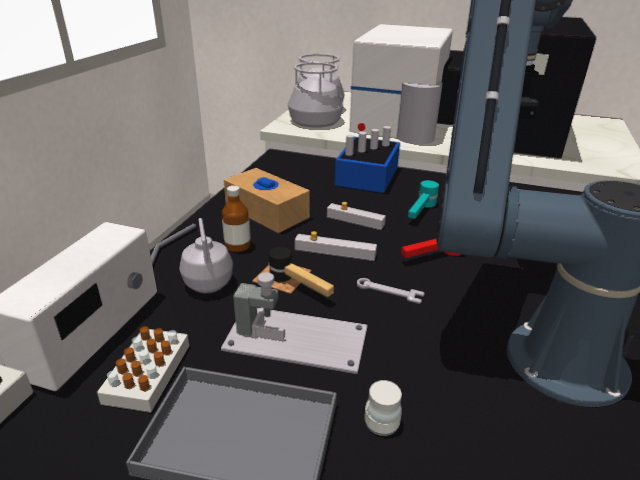

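The top view shows two bars, at (364,246) and (428,247), with their stubs at the upper (+x) end. The tan-handled mallet with the black head stands on the cork mat at (309,215). The turquoise mallet (475,306) and the red one (382,320) are decoys. The stamp is at (242,258) with its stop at the upper end, and the tray is at (154,258).

```bash
cat >> h.py <<'E'
def rect(m,z,p):
    "min-area rect of largest blob of mask, cast on plane z -> centre, sizes, direction angle of long side"
    c=max(cv2.findContours(m.astype(np.uint8),cv2.RETR_EXTERNAL,cv2.CHAIN_APPROX_NONE)[0],key=cv2.contourArea)[:,0].astype(float)
    w=onplane(c[:,0],c[:,1],z,p)[:,:2]
    (cx,cy),(a,b),_=r=cv2.minAreaRect((w*1000).astype(np.float32))
    q=cv2.boxPoints(r);e=[q[1]-q[0],q[2]-q[1]];L=max(e,key=np.linalg.norm);L=L*np.sign(L[0])
    return np.round([cx,cy,max(a,b),min(a,b)],1),round(float(np.arctan2(L[1],L[0])),4)
def roi(shape,x0,y0,x1,y1):
    m=np.zeros(shape[:2],bool);m[y0:y1,x0:x1]=1;return m
E
python3 - <<'E'
from h import *
f=np.load("top0.npz");r,d=f["r"],f["d"];p=imaging.camera_params("top");P=pts(d,p);z=P[...,2]
hsv=cv2.cvtColor(r,cv2.COLOR_RGB2HSV);H,S,V=[hsv[...,i].astype(int) for i in range(3)]
br=(V>110)&(S<50)
for n,b in(("A",(345,200,385,295)),("B",(412,208,445,285))):
    R=roi(r.shape,*b)
    m=R&((br|((S>90)&(V>60)))&(z>.018)); print(n,rect(m&(z<.045),.03,p), "z",np.nanmedian(z[R&br&(z>.018)]))
    g=R&(S>110)&(V>100)&(z>.035); print(" stub",g.sum(),np.round(np.nanmean(P[g],0),4))
R=roi(r.shape,205,195,280,315)
m=R&br&(z<.03)&(z>-.01);print("plate",rect(cv2.morphologyEx((R&br&(z>-.01)).astype(np.uint8),cv2.MORPH_OPEN,np.ones((3,3))),.008,p),rect(cv2.morphologyEx(m.astype(np.uint8),cv2.MORPH_OPEN,np.ones((3,3))),.008,p),np.nanmedian(z[m]))
m=R&(z>.125);print("punch",m.sum(),np.round(np.nanmean(P[m],0),4),np.round(np.nanmax(z[m]),3),rect(m,.138,p))
m=R&(z>.06)&(z<.115);print("arm",rect(m,.1,p))
R=roi(r.shape,275,190,340,275)
m=R&(H<22)&(S>70)&(V>50)&(z<.015)&(z>-.01);print("mat",rect(m,.004,p))
m=R&(z>.05);print("head",m.sum(),rect(m,.068,p),np.nanmedian(z[m]))
m=R&(z>.03)&(z<.055)&(V>90);print("handle",rect(m,.047,p),np.nanmedian(z[m]))
R=roi(r.shape,105,195,205,320)
m=R&(z>.02)&(z<.045);print("tray",rect(m,.03,p))
for n,b in(("canister",(250,135,305,190)),("reagent",(325,130,360,180)),("rack",(140,155,215,205)),("jar",(172,315,208,348)),("wrench",(310,275,335,340))):
    R=roi(r.shape,*b);m=R&(z>(.02 if n!="wrench" else .004))&(z<.3);print(n,np.round(np.nanmin(P[m],0),3),np.round(np.nanmax(P[m],0),3))
E
```

```text
A (array([ 508.9, -218.3,  200.2,   31.1]), 0.0925) z 0.028955055517283945
 stub 18 [ 0.5632 -0.2129  0.0468]
B (array([ 502.9, -389.6,  161.2,   31. ]), -0.1143) z 0.029167300512474514
 stub 19 [ 0.5373 -0.3936  0.0456]
plate (array([491. , 108.8, 265.1, 132.4]), 0.1059) (array([489.5, 108.6, 262.1, 132.4]), 0.1065) 0.006962976382211328
punch 113 [0.5447 0.1149 0.1366] 0.145 (array([543.9, 114.3,  28.2,  27.8]), -0.005)
arm (array([564.3, 115.1,  79.8,  48.5]), 0.1175)
mat (array([589.8, -76.7, 111.9, 103.7]), -0.1355)
head 362 (array([591.2, -72.6,  56.2,  47.4]), -0.0192) 0.06552739922259798
handle (array([514.3, -39. , 127.1,  25.6]), -0.3794) 0.0454949908317851
tray (array([492.1, 347.5, 272.2, 193.4]), 0.1178)
canister [ 0.68  -0.051  0.021] [0.826 0.084 0.152]
reagent [ 0.717 -0.195  0.02 ] [ 0.779 -0.132  0.165]
rack [0.637 0.195 0.02 ] [0.761 0.365 0.06 ]
jar [0.261 0.219 0.021] [0.317 0.272 0.078]
wrench [ 0.265 -0.138  0.004] [ 0.436 -0.071  0.015]
```

Both bars fit their sizes: A is 200 mm long (bar3) and B is 161 mm (bar1). In each, the stub sits where it should, 55 and 35 mm from the centre. The tan-handled mallet on the cork mat is the right one, since the red and turquoise ones are excluded by colour. Next I'll write a planner and confirm the mallet in an enlarged crop.

```bash
cat >> h.py <<'E'
from scipy.spatial.transform import Rotation as Rn
def pose():
    o=status.get_obs();X=Rn.from_quat(o["tool_rot"]).as_matrix()[:,0]
    return np.array(o["position"])*1000,float(np.arctan2(X[1],X[0])),o
def plan(*wp,step=45):
    "wp: (x,y,z mm, yaw, grip, waitrows[, step]); prints flat rows"
    q,yaw,o=pose();q=q.copy();out=[]
    print("at",q.round(1),round(yaw,3),"t",round(o["time"],1))
    for w in wp:
        t=np.array(w[:3],float);s=w[6] if len(w)>6 else step
        dy=w[3]-yaw if len(w)<8 else w[7]
        n=int(max(np.ceil(np.linalg.norm(t-q)/s),np.ceil(abs(dy)/.175),0 if w[5] else 1))
        for i in range(n):
            k=(t-q)/(n-i);c,sn=np.cos(yaw),np.sin(yaw)
            l=np.array([c*k[0]+sn*k[1],sn*k[0]-c*k[1],-k[2]]).round()
            r=round(-(dy)/(n-i),3);out.append([w[4],*(l/1000),r])
            q+=[c*l[0]+sn*l[1],sn*l[0]-c*l[1],-l[2]];yaw-=r;dy+=r
        out+=[[w[4],0,0,0,0]]*w[5]
    print(len(out),"rows");
    for i in range(0,len(out),12):print(", ".join("%g"%v for r in out[i:i+12] for v in r))
E
python3 - <<'E'
from h import *
f=np.load("top0.npz");r=f["r"]
save("crop1",cv2.resize(r[180:340,200:520],None,fx=2.5,fy=2.5,interpolation=cv2.INTER_CUBIC))
plan((503,-390,120,-.114,1,0),(503,-390,5,-.114,1,1))
E
```

```text
at [ 166.5 -601.7  221.7] 0.27 t 0.1
14 rows
1, 0.038, -0.011, 0.01, 0.038, 1, 0.038, -0.013, 0.01, 0.038, 1, 0.037, -0.014, 0.01, 0.038, 1, 0.036, -0.016, 0.01, 0.039, 1, 0.036, -0.017, 0.01, 0.038, 1, 0.035, -0.019, 0.01, 0.039, 1, 0.035, -0.02, 0.01, 0.038, 1, 0.034, -0.021, 0.011, 0.039, 1, 0.033, -0.022, 0.01, 0.038, 1, 0.031, -0.024, 0.011, 0.039, 1, 0, 0, 0.038, -0, 1, 0, 0, 0.038, -0
1, 0, 0, 0.039, -0, 1, 0, 0, 0, 0
```

View pics/crop1.png

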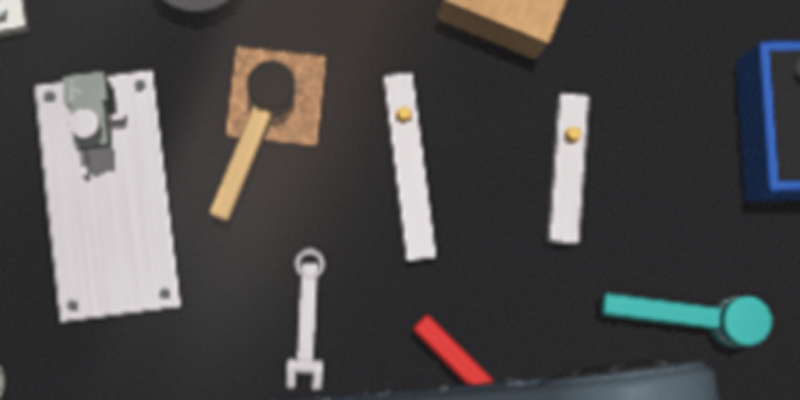

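The crop shows the tan-handled, black-headed mallet on the cork mat (head at crop 270,87). The short bar is at crop (570,168) with its stub up.

>>> {"name": "arm_command", "arguments": {
  "deltas": [1, 0.038, -0.011, 0.01, 0.038, 1, 0.038, -0.013, 0.01, 0.038, 1, 0.037, -0.014, 0.01, 0.038, 1, 0.036, -0.016, 0.01, 0.039, 1, 0.036, -0.017, 0.01, 0.038, 1, 0.035, -0.019, 0.01, 0.039, 1, 0.035, -0.02, 0.01, 0.038, 1, 0.034, -0.021, 0.011, 0.039, 1, 0.033, -0.022, 0.01, 0.038, 1, 0.031, -0.024, 0.011, 0.039, 1, 0, 0, 0, 0],
  "newtons": 25
}}

```text
time: 1.48
position: [0.5042, -0.3877, 0.119]
tool_rot: [0.998, -0.055, -0.001, -0.001]
ft_force: [0.1, -0.0, 1.5]
grip_width: 0.0871
grip_force: 0.0
```

```bash
python3 - <<'E'
from h import *
plan((503,-390,5,-.114,1,1),(503,-390,5,-.114,-1,4),(503,-390,120,-.114,-1,0))
r,d,p=cam("top");save("top1",r)
E
```

```text
at [ 504.2 -387.7  119. ] -0.11 t 1.5
12 rows
1, -0, 0.001, 0.038, 0.001, 1, -0, 0.001, 0.038, 0.001, 1, -0.001, 0, 0.038, 0.002, 1, 0, 0, 0, 0, -1, 0, 0, 0, -0, -1, 0, 0, 0, 0, -1, 0, 0, 0, 0, -1, 0, 0, 0, 0, -1, 0, 0, 0, 0, -1, 0, 0, -0.038, -0, -1, 0, 0, -0.038, -0, -1, 0, 0, -0.039, -0
```

>>> {"name": "arm_command", "arguments": {
  "deltas": [1, 0, 0.001, 0.038, 0, 1, 0, 0.001, 0.038, 0, 1, -0.001, 0, 0.038, 0.004, 1, 0, 0, 0, 0, -1, 0, 0, 0, 0, -1, 0, 0, 0, 0, -1, 0, 0, 0, 0, -1, 0, 0, 0, 0, -1, 0, 0, 0, 0, -1, 0, 0, -0.038, 0, -1, 0, 0, -0.038, 0, -1, 0, 0, -0.039, 0],
  "newtons": 25
}}

```text
time: 3.02
position: [0.5014, -0.392, 0.1224]
tool_rot: [0.998, -0.059, -0.0, -0.0]
ft_force: [0.5, -0.5, -0.5]
grip_width: 0.0148
grip_force: 0.0
```

```bash
python3 - <<'E'
from h import *
# fixture frame -> world for seat (563.5,116.5), yaw .106
c,s=np.cos(.106),np.sin(.106)
F=lambda x,y:(563.5+c*x-s*y,116.5+s*x+c*y)
print(F(-80,0),F(-145,-4))
a=F(-145,-4)
plan((503,-388,200,-.114,-1,0),(*a,200,.106,-1,0),(*a,60,.106,-1,1))
E
```

```text
(np.float64(483.9490193319283), np.float64(108.03587129421582)) (np.float64(419.73705397440926), np.float64(97.18121768736259))
at [ 501.4 -392.   122.4] -0.118 t 3.0
18 rows
-1, 0.001, -0.002, -0.039, -0.002, -1, 0, -0.002, -0.039, -0.002, -1, -0.013, -0.043, 0, -0.02, -1, -0.012, -0.043, 0, -0.02, -1, -0.011, -0.043, 0, -0.02, -1, -0.01, -0.044, 0, -0.02, -1, -0.009, -0.044, 0, -0.02, -1, -0.008, -0.044, 0, -0.02, -1, -0.007, -0.044, 0, -0.02, -1, -0.006, -0.044, 0, -0.02, -1, -0.005, -0.045, 0, -0.02, -1, -0.005, -0.044, 0, -0.02
-1, -0.004, -0.045, 0, -0.02, -1, 0, -0, 0.035, -0, -1, 0, -0, 0.035, -0, -1, 0, -0, 0.035, -0, -1, 0, -0, 0.035, -0, -1, 0, 0, 0, 0
```

```bash
python3 - <<'E'
from h import *
print(status.get_obs()["grip_width"])
r,d,p=cam("side");save("side2",r)
E
```

```text
0.014805127457853817
```

View pics/side2.png

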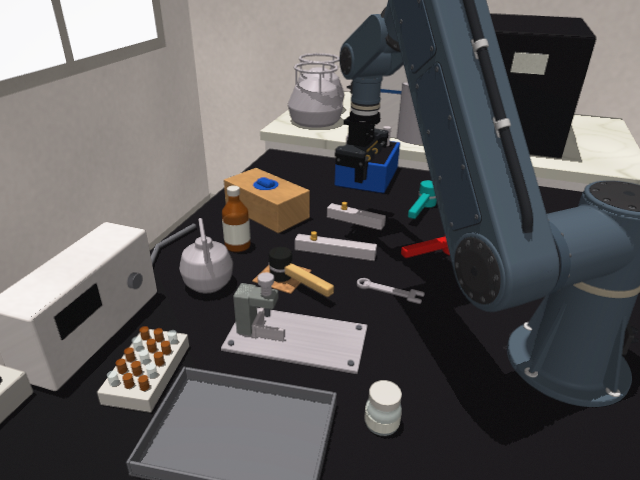

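The bar hasn't moved. The gripper lifted before the slow fingers had closed, at about 9 mm per row. I'll retry with a 55 mm opening and more closing rows.

>>> {"name": "arm_command", "arguments": {
  "deltas": [0.3, 0, 0, 0, 0, 0.3, 0, 0, 0, 0, 0.3, 0.001, -0.002, 0, 0, 0.3, 0, 0, 0.038, 0, 0.3, 0, 0, 0.039, 0, 0.3, 0, 0, 0.039, 0, -1, 0, 0, 0, 0, -1, 0, 0, 0, 0, -1, 0, 0, 0, 0, -1, 0, 0, 0, 0, -1, 0, 0, 0, 0, -1, 0, 0, 0, 0],
  "newtons": 25
}}

```text
time: 4.58
position: [0.5028, -0.3903, 0.0056]
tool_rot: [0.998, -0.059, -0.0, -0.0]
ft_force: [0.9, 0.1, -1.5]
grip_width: 0.0297
grip_force: 25.0
```

```bash
python3 - <<'E'
from h import *
c,s=np.cos(.106),np.sin(.106)
F=lambda x,y:(563.5+c*x-s*y,116.5+s*x+c*y)
a=F(-145,-4)
plan((502,-390,200,-.114,-1,0),(*a,200,.106,-1,0),(*a,60,.106,-1,1))
E
```

```text
at [ 502.8 -390.3    5.6] -0.118 t 4.6
21 rows
-1, -0, -0, -0.039, -0.001, -1, -0, -0, -0.039, -0.001, -1, -0, -0, -0.039, -0.001, -1, -0, -0, -0.039, -0.001, -1, -0.001, -0, -0.038, -0, -1, -0.012, -0.043, -0, -0.02, -1, -0.012, -0.043, -0, -0.02, -1, -0.011, -0.044, -0, -0.02, -1, -0.01, -0.044, -0, -0.02, -1, -0.009, -0.044, -0, -0.02, -1, -0.008, -0.044, -0, -0.02, -1, -0.007, -0.044, -0, -0.02
-1, -0.006, -0.045, -0, -0.02, -1, -0.005, -0.045, -0, -0.02, -1, -0.005, -0.045, -0, -0.02, -1, -0.004, -0.044, -0, -0.02, -1, 0, -0, 0.035, -0, -1, 0, -0, 0.035, -0, -1, 0, -0, 0.035, -0, -1, 0, -0, 0.035, -0, -1, 0, 0, 0, 0
```

Gripped at 29.7 mm, 25 N.

>>> {"name": "arm_command", "arguments": {
  "deltas": [-1, 0, 0, -0.039, 0, -1, 0, 0, -0.039, 0, -1, 0, 0, -0.039, 0, -1, 0, 0, -0.039, 0, -1, 0, 0, -0.038, 0, -1, -0.012, -0.043, 0, -0.02, -1, -0.012, -0.043, 0, -0.02, -1, -0.011, -0.044, 0, -0.02, -1, -0.01, -0.044, 0, -0.02, -1, -0.009, -0.044, 0, -0.02, -1, -0.008, -0.044, 0, -0.02, -1, -0.007, -0.044, 0, -0.02]
}}

```text
time: 6.08
position: [0.451, -0.0792, 0.1996]
tool_rot: [1.0, 0.011, -0.0, -0.0]
ft_force: [0.8, 0.1, -2.2]
grip_width: 0.0299
grip_force: 25.0
```

>>> {"name": "arm_command", "arguments": {
  "deltas": [-1, -0.006, -0.045, 0, -0.02, -1, -0.005, -0.045, 0, -0.02, -1, -0.005, -0.045, 0, -0.02, -1, -0.004, -0.044, 0, -0.02, -1, 0, 0, 0.035, 0, -1, 0, 0, 0.035, 0, -1, 0, 0, 0.035, 0, -1, 0, 0, 0.035, 0, -1, 0, 0, 0, 0]
}}

```text
time: 7.2
position: [0.4207, 0.0971, 0.0579]
tool_rot: [0.999, 0.051, -0.003, -0.0]
ft_force: [0.3, 0.5, -1.3]
grip_width: 0.03
grip_force: 25.0
```

```bash
python3 - <<'E'
from h import *
r,d,p=cam("top");P=pts(d,p);save("top3",r[180:340,180:340].repeat(4,0).repeat(4,1))
print(status.get_obs()["grip_width"])
c,s=np.cos(.106),np.sin(.106)
F=lambda x,y:(563.5+c*x-s*y,116.5+s*x+c*y)
plan((*F(-145,-3),14,.106,-1,1,20),(*F(-92,-3),14,.106,-1,1,20))
r,d,p=cam("side");save("side3",r[220:400,200:400].repeat(3,0).repeat(3,1))
E
```

```text
0.02977991408685999
at [421.8  97.1  59.1] 0.102 t 7.2
8 rows
-1, -0.001, -0, 0.015, -0.001, -1, -0.001, -0.001, 0.015, -0.002, -1, -0, -0, 0.015, -0.001, -1, 0, 0, 0, 0, -1, 0.018, -0, 0, -0, -1, 0.017, -0, 0, -0, -1, 0.018, -0, 0, -0, -1, 0, 0, 0, 0
```

View pics/side3.png

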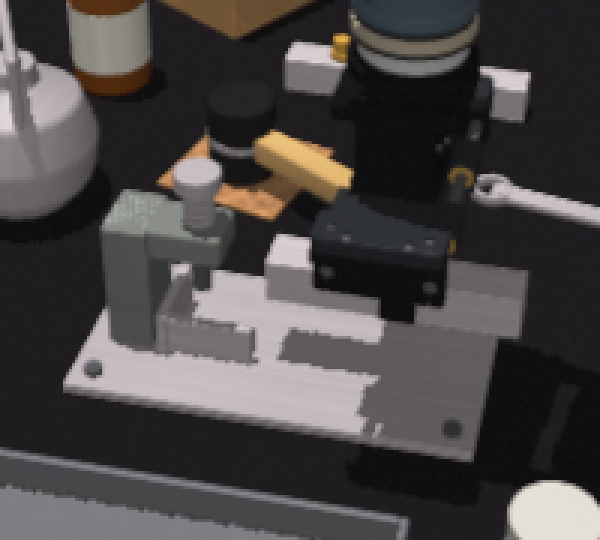

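The crop shows the bar held above the plate, lined up with the bracket. The fence (crop 160–255, 345) is on the near +y side and the punch is above it.

>>> {"name": "arm_command", "arguments": {
  "deltas": [-1, -0.001, 0, 0.015, 0, -1, -0.001, -0.001, 0.015, -0.004, -1, 0, 0, 0.015, 0, -1, 0, 0, 0, 0, -1, 0.018, 0, 0, 0, -1, 0.017, 0, 0, 0, -1, 0.018, 0, 0, 0, -1, 0, 0, 0, 0]
}}

```text
time: 8.3
position: [0.4762, 0.1034, 0.0163]
tool_rot: [0.999, 0.053, 0.003, 0.0]
ft_force: [0.4, -1.1, -1.9]
grip_width: 0.0304
grip_force: 25.0
```

>>> {"name": "arm_command", "arguments": {
  "deltas": [-1, 0.003, 0, 0, 0, -1, 0.003, 0, 0, 0, -1, 0.002, 0, 0, 0, -1, 0.001, 0, 0, 0, -1, 0, 0, 0, 0]
}}

```text
time: 8.93
position: [0.4819, 0.1044, 0.0144]
tool_rot: [0.999, 0.053, -0.0, -0.0]
ft_force: [-0.5, -0.9, -2.7]
grip_width: 0.0298
grip_force: 25.0
```

```bash
cat >> h.py <<'E'
c,s=np.cos(.106),np.sin(.106)
F=lambda x,y:(563.5+c*x-s*y,116.5+s*x+c*y)
def Fi(q): d=np.array(q[:2])-[563.5,116.5];return np.array([c*d[0]+s*d[1],-s*d[0]+c*d[1]]).round(1)
E
python3 - <<'E'
from h import *
q,y,o=pose();print(q.round(1),y,Fi(q),o["ft_force"],o["grip_width"])
E
```

```text
[481.9 104.4  14.4] 0.10583069253648837 [-82.4  -3.4] [-0.54139081 -0.92773888 -2.69350668] 0.029758785240204377
```

>>> {"name": "arm_command", "arguments": {
  "deltas": [-1, 0, -0.002, 0, 0, -1, 0, -0.002, 0, 0, -1, 0, -0.001, 0, 0, -1, 0, 0, 0, 0],
  "newtons": 12
}}

```text
time: 9.43
position: [0.4813, 0.1084, 0.0145]
tool_rot: [0.999, 0.053, -0.0, 0.001]
ft_force: [-0.6, -6.5, -1.7]
grip_width: 0.03
grip_force: 12.0
```

>>> {"name": "arm_command", "arguments": {
  "deltas": [-1, 0.002, 0, 0, 0, -1, 0.002, 0, 0, 0, -1, 0.002, 0, 0, 0, -1, 0, 0, 0, 0]
}}

```text
time: 9.93
position: [0.4831, 0.1085, 0.0141]
tool_rot: [0.999, 0.053, -0.005, 0.001]
ft_force: [-4.7, -8.4, -0.5]
grip_width: 0.0301
grip_force: 12.0
```

Contact registers in both y (−8 N) and x (−5 N), so the bar is seated. I'll release it and go for the mallet.

>>> {"name": "arm_command", "arguments": {
  "deltas": [-1, 0, 0, 0.001, 0, 0.3, 0, 0, 0, 0, 0.3, 0, 0, 0, 0, 0.3, 0, 0, 0, 0, 0.3, 0, 0, 0, 0, 0.3, 0, 0, -0.03, 0, 0.3, 0, 0, -0.045, 0, 0.3, 0, 0, -0.045, 0, 0.3, 0, 0, -0.04, 0]
}}

```text
time: 11.05
position: [0.4875, 0.1102, 0.1752]
tool_rot: [0.999, 0.053, 0.0, -0.0]
ft_force: [0.4, -0.1, 0.6]
grip_width: 0.0567
grip_force: 0.0
```

```bash
python3 - <<'E'
from h import *
r,d,p=cam("top");P=pts(d,p);z=P[...,2];np.savez("t4",r=r,d=d)
plan((545.7,-54,170,-.39,.3,0),(545.7,-54,17,-.39,.3,0),(545.7,-54,17,-.39,-1,6))
E
```

```text
at [490.7 110.4 179.7] 0.106 t 11.1
15 rows
0.3, 0.009, 0.042, 0.002, 0.124, 0.3, 0.015, 0.041, 0.003, 0.124, 0.3, 0.019, 0.039, 0.002, 0.124, 0.3, 0.024, 0.036, 0.003, 0.124, 0.3, 0, -0, 0.038, 0, 0.3, 0, -0, 0.038, 0, 0.3, 0, -0, 0.038, 0, 0.3, 0, -0, 0.039, 0, -1, 0, -0, -0, 0, -1, 0, 0, 0, 0, -1, 0, 0, 0, 0, -1, 0, 0, 0, 0
-1, 0, 0, 0, 0, -1, 0, 0, 0, 0, -1, 0, 0, 0, 0
```

>>> {"name": "arm_command", "arguments": {
  "deltas": [0.3, 0.009, 0.042, 0.002, 0.124, 0.3, 0.015, 0.041, 0.003, 0.124, 0.3, 0.019, 0.039, 0.002, 0.124, 0.3, 0.024, 0.036, 0.003, 0.124, 0.3, 0, 0, 0.038, 0, 0.3, 0, 0, 0.038, 0, 0.3, 0, 0, 0.038, 0, 0.3, 0, 0, 0.038, 0, 0.3, 0, 0, 0, 0],
  "newtons": 60
}}

```text
time: 12.22
position: [0.5397, -0.0536, 0.0089]
tool_rot: [0.981, -0.194, -0.003, -0.0]
ft_force: [0.1, 0.4, 0.4]
grip_width: 0.0565
grip_force: 0.0
```

>>> {"name": "arm_command", "arguments": {
  "deltas": [-1, 0, 0, 0, 0, -1, 0, 0, 0, 0, -1, 0, 0, 0, 0, -1, 0, 0, 0, 0, -1, 0, 0, 0, 0, -1, 0, 0, 0, 0, -1, 0, 0, 0, 0]
}}

```text
time: 13.1
position: [0.5422, -0.0543, 0.0119]
tool_rot: [0.981, -0.194, 0.0, -0.0]
ft_force: [-0.5, 0.3, 4.5]
grip_width: 0.0217
grip_force: 58.0
```

```bash
python3 - <<'E'
from h import *
q,y,o=pose();print(q.round(1),y,o["ft_force"],o["grip_width"])
# seated bar check from t4 (gripper above?)
f=np.load("t4.npz");p=imaging.camera_params("top");P=pts(f["d"],p);z=P[...,2];V=f["r"].max(-1)
R=roi(z.shape,200,190,285,320);m=R&(z>.025)&(z<.05)
print(m.sum(),rect(cv2.morphologyEx(m.astype(np.uint8),cv2.MORPH_OPEN,np.ones((3,3))),.038,p))
r,d,p=cam("side");save("side4",r)
E
```

```text
[542.2 -54.3  11.9] -0.3901753908800048 [-0.50178527  0.31469058  4.53701605] 0.021683918472203793
327 (array([441. , 102.2,  74.7,  29.2]), -0.0104)
```

View pics/side4.png

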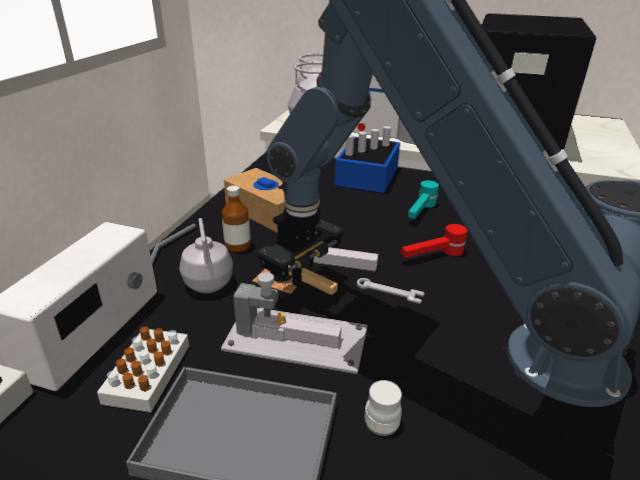

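The mallet is gripped (21.7 mm, 58 N) and bar1 lies seated in the stamp, with its brass stub visible at (282,317).

```bash
python3 - <<'E'
from h import *
plan((542.2,-54.3,192,-.39,-1,0),(495.5,133,192,-.39,-1,2,35))
E
```

```text
at [542.2 -54.3  11.9] -0.39 t 13.2
13 rows
-1, 0, -0, -0.036, -0, -1, 0, -0, -0.036, -0, -1, 0, -0, -0.036, -0, -1, 0, -0, -0.036, -0, -1, 0, -0, -0.036, -0, -1, -0.019, -0.026, -0, -0, -1, -0.019, -0.026, -0, -0, -1, -0.019, -0.026, -0, -0, -1, -0.019, -0.026, -0, -0, -1, -0.019, -0.026, -0, -0, -1, -0.019, -0.025, -0, -0, -1, 0, 0, 0, 0
-1, 0, 0, 0, 0
```

>>> {"name": "arm_command", "arguments": {
  "deltas": [-1, 0, 0, -0.036, 0, -1, 0, 0, -0.036, 0, -1, 0, 0, -0.036, 0, -1, 0, 0, -0.036, 0, -1, 0, 0, -0.036, 0, -1, -0.019, -0.026, 0, 0, -1, -0.019, -0.026, 0, 0, -1, -0.019, -0.026, 0, 0, -1, -0.019, -0.026, 0, 0, -1, -0.019, -0.026, 0, 0, -1, -0.019, -0.025, 0, 0, -1, 0, 0, 0, 0]
}}

```text
time: 14.65
position: [0.4933, 0.1339, 0.1902]
tool_rot: [0.981, -0.192, -0.002, 0.0]
ft_force: [0.4, -0.1, -4.0]
grip_width: 0.0212
grip_force: 59.8
```

>>> {"name": "arm_command", "arguments": {
  "deltas": [-1, 0, 0, 0, 0, -1, 0, 0, 0, 0]
}}

```text
time: 14.9
position: [0.4958, 0.1314, 0.1912]
tool_rot: [0.981, -0.194, -0.0, 0.0]
ft_force: [-0.1, -0.3, -2.9]
grip_width: 0.0213
grip_force: 59.8
```

```bash
python3 - <<'E'
from h import *
q,y,o=pose();print(q.round(1),y,o["ft_force"],o["moment"],o["grip_width"])
r,d,p=cam("top");P=pts(d,p);z=P[...,2]
hsv=cv2.cvtColor(r,cv2.COLOR_RGB2HSV);H,S,V=[hsv[...,i].astype(int) for i in range(3)]
save("top5",cv2.resize(r[150:330,170:350],None,fx=3,fy=3))
r,d,p=cam("side");save("side5",cv2.resize(r[180:380,200:400],None,fx=3,fy=3))
E
```

```text
[495.8 131.4 191.2] -0.39137195955289156 [-0.10391683 -0.27879031 -2.87054653] [ 0.1043156   0.24383307 -0.05063837] 0.02131367045883941
```

View pics/side5.png

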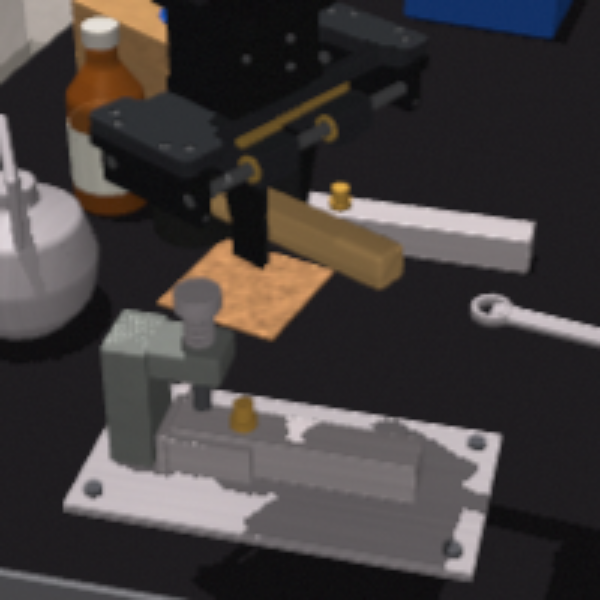

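The mallet hangs level with its head over the punch, and the bar is snug against the fence and stop (crop 160,440). Now I'll press down.

>>> {"name": "arm_command", "arguments": {
  "deltas": [-1, 0, 0, 0.02, 0, -1, 0, 0, 0.018, 0, -1, 0, 0, 0.004, 0, -1, 0, 0, 0.004, 0, -1, 0, 0, 0, 0]
}}

```text
time: 15.62
position: [0.4961, 0.1321, 0.1461]
tool_rot: [0.981, -0.194, 0.001, 0.0]
ft_force: [-0.7, -0.8, -1.3]
grip_width: 0.0212
grip_force: 59.8
```

>>> {"name": "arm_command", "arguments": {
  "deltas": [-1, 0, 0, 0.003, 0, -1, 0, 0, 0.003, 0, -1, 0, 0, 0.002, 0, -1, 0, 0, 0, 0]
}}

```text
time: 16.12
position: [0.4962, 0.1323, 0.1377]
tool_rot: [0.981, -0.194, 0.001, -0.0]
ft_force: [-1.3, -0.8, 0.8]
grip_width: 0.0211
grip_force: 59.8
```

>>> {"name": "arm_command", "arguments": {
  "deltas": [-1, 0, 0, 0.002, 0, -1, 0, 0, 0.002, 0, -1, 0, 0, 0.002, 0, -1, 0, 0, 0, 0]
}}

```text
time: 16.62
position: [0.4946, 0.1333, 0.1329]
tool_rot: [0.981, -0.194, -0.001, -0.001]
ft_force: [-5.7, 3.1, 12.4]
grip_width: 0.0212
grip_force: 60.0
```

>>> {"name": "arm_command", "arguments": {
  "deltas": [-1, 0, 0, 0.002, 0, -1, 0, 0, 0.002, 0, -1, 0, 0, 0.001, 0, -1, 0, 0, 0, 0]
}}

```text
time: 17.12
position: [0.4927, 0.1339, 0.1275]
tool_rot: [0.981, -0.194, -0.003, -0.001]
ft_force: [-7.8, 3.8, 13.6]
grip_width: 0.0212
grip_force: 60.1
```

Force rose to about 16 N net with the punch on the bar, so bar1's stub end is stamped. I'll return the mallet to the mat.

```bash
python3 - <<'E'
from h import *
plan((495.5,132,192,-.39,-1,0),(542.2,-54.3,192,-.39,-1,1,35),(542.2,-54.3,30,-.39,-1,1))
E
```

```text
at [492.7 133.9 127.5] -0.39 t 17.1
14 rows
-1, 0.002, 0, -0.032, -0, -1, 0.001, 0.001, -0.032, -0, -1, 0.019, 0.026, -0, -0, -1, 0.019, 0.026, -0, -0, -1, 0.019, 0.026, -0, -0, -1, 0.019, 0.025, -0, -0, -1, 0.019, 0.026, -0, -0, -1, 0.019, 0.025, -0, -0, -1, 0, 0, 0, 0, -1, 0, 0, 0.04, -0, -1, 0, 0, 0.041, -0, -1, 0, 0, 0.04, -0
-1, 0, 0, 0.041, -0, -1, 0, 0, 0, 0
```

>>> {"name": "arm_command", "arguments": {
  "deltas": [-1, 0, 0, -0.032, 0, -1, 0, 0, -0.032, 0, -1, 0.019, 0.026, 0, 0, -1, 0.019, 0.026, 0, 0, -1, 0.019, 0.026, 0, 0, -1, 0.019, 0.025, 0, 0, -1, 0.019, 0.026, 0, 0, -1, 0.019, 0.025, 0, 0, -1, 0, 0, 0.04, 0, -1, 0, 0, 0.041, 0, -1, 0, 0, 0.04, 0, -1, 0, 0, 0, 0]
}}

```text
time: 18.62
position: [0.5391, -0.0524, 0.0661]
tool_rot: [0.981, -0.194, -0.005, -0.001]
ft_force: [-0.3, -0.2, -3.2]
grip_width: 0.0213
grip_force: 60.0
```

```bash
python3 - <<'E'
from h import *
q,y,o=pose();print(o["ft_force"])
plan((542.2,-54.3,12,-.39,-1,1))
E
```

```text
[-0.28600973 -0.22989176 -3.23668774]
at [539.1 -52.4  66.1] -0.39 t 18.6
3 rows
-1, 0.002, 0, 0.027, -0, -1, 0.002, 0.001, 0.027, -0, -1, 0, 0, 0, 0
```

>>> {"name": "arm_command", "arguments": {
  "deltas": [-1, 0.002, 0, 0.027, 0, -1, 0.002, 0.001, 0.025, 0, -1, 0, 0, 0.002, 0, -1, 0, 0, 0, 0, -1, 0, 0, 0, 0]
}}

```text
time: 19.25
position: [0.5468, -0.0561, 0.017]
tool_rot: [0.981, -0.194, 0.001, 0.0]
ft_force: [0.4, -0.4, -4.2]
grip_width: 0.0212
grip_force: 60.0
```

>>> {"name": "arm_command", "arguments": {
  "deltas": [0.3, 0, 0, 0, 0, 0.3, 0, 0, 0, 0, 0.3, 0, 0, 0, 0, 0.3, 0, 0, 0, 0, 0.3, 0, 0, -0.04, 0, 0.3, 0, 0, -0.045, 0, 0.3, 0, 0, -0.045, 0, 0.3, 0, 0, -0.04, 0, 0.3, 0, 0, 0, 0]
}}

```text
time: 20.38
position: [0.5481, -0.0566, 0.1889]
tool_rot: [0.981, -0.194, 0.004, 0.0]
ft_force: [0.3, 0.4, 0.4]
grip_width: 0.0566
grip_force: 0.0
```

```bash
python3 - <<'E'
from h import *
plan((*F(-80.5,0),180,.106,.3,2),(*F(-80.5,0),14,.106,.3,2))
E
```

```text
at [548.1 -56.6 188.9] -0.39 t 20.4
12 rows
0.3, -0.031, -0.032, 0.002, -0.124, 0.3, -0.026, -0.035, 0.002, -0.124, 0.3, -0.022, -0.039, 0.002, -0.124, 0.3, -0.017, -0.041, 0.003, -0.124, 0.3, 0, 0, 0, 0, 0.3, 0, 0, 0, 0, 0.3, 0, 0, 0.041, -0, 0.3, 0, 0, 0.042, -0, 0.3, 0, 0, 0.041, -0, 0.3, 0, 0, 0.042, -0, 0.3, 0, 0, 0, 0, 0.3, 0, 0, 0, 0
```

>>> {"name": "arm_command", "arguments": {
  "deltas": [0.3, -0.031, -0.032, 0.002, -0.124, 0.3, -0.026, -0.035, 0.002, -0.124, 0.3, -0.022, -0.039, 0.002, -0.124, 0.3, -0.017, -0.041, 0.003, -0.124, 0.3, 0, 0, 0, 0, 0.3, 0, 0, 0, 0],
  "newtons": 25
}}

```text
time: 21.12
position: [0.4808, 0.1089, 0.1758]
tool_rot: [0.999, 0.053, -0.001, 0.0]
ft_force: [-1.1, -0.8, -0.6]
grip_width: 0.0565
grip_force: 0.0
```

```bash
cat > look.py <<'E'
from h import *
def mallet(r,d,p):
    P=pts(d,p);z=P[...,2];V=r.max(-1)
    R=roi(z.shape,270,180,345,280)
    m=R&(z>.05)&(z<.08);print("head",m.sum(),rect(m,.068,p),np.nanmedian(z[m]))
    hs=cv2.cvtColor(r,cv2.COLOR_RGB2HSV);m=R&(z>.03)&(z<.056)&(V>90);print("handle",rect(m,.047,p),np.nanmedian(z[m]),z[m].min())
def bar(r,d,p,box,zt):
    P=pts(d,p);z=P[...,2];R=roi(z.shape,*box);m=(R&(abs(z-zt)<.009)).astype(np.uint8)
    print("bar",rect(cv2.morphologyEx(m,cv2.MORPH_OPEN,np.ones((3,3))),zt,p))
E
python3 - <<'E'
from look import *
r,d,p=cam("top");mallet(r,d,p);bar(r,d,p,(345,200,395,300),.03)
plan((*F(-80.5,0),14,.106,.3,2))
E
```

```text
head 402 (array([595. , -80.6,  53.6,  47.4]), -0.0199) 0.06499402373435548
handle (array([517.3, -47.8, 126.8,  22.7]), -0.3963) 0.044508681977998066 0.03000370629806981
bar (array([ 471.9, -179.1,  152.7,   30. ]), 0.0809)
at [481.3 108.5 176. ] 0.105 t 21.2
6 rows
0.3, 0.001, 0, 0.041, -0, 0.3, 0, 0, 0.04, -0, 0.3, 0.001, 0, 0.041, -0.001, 0.3, 0, 0.001, 0.04, -0, 0.3, 0, 0, 0, 0, 0.3, 0, 0, 0, 0
```

The mallet stands at (595,−81) on the mat. Bar3 appears to have been knocked, so I'll re-measure it later. Next I'll regrip bar1.

>>> {"name": "arm_command", "arguments": {
  "deltas": [0.3, 0.001, 0, 0.041, 0, 0.3, 0, 0, 0.04, 0, 0.3, 0.001, 0, 0.041, 0, 0.3, 0, 0.001, 0.04, 0, 0.3, 0, 0, 0, 0, -1, 0, 0, 0, 0, -1, 0, 0, 0, 0, -1, 0, 0, 0, 0, -1, 0, 0, 0, 0, -1, 0, 0, 0, 0]
}}

```text
time: 22.42
position: [0.4838, 0.1084, 0.0157]
tool_rot: [0.999, 0.053, 0.001, 0.0]
ft_force: [-0.1, 0.0, 7.1]
grip_width: 0.0303
grip_force: 25.0
```

>>> {"name": "arm_command", "arguments": {
  "deltas": [-1, -0.02, 0, 0, 0, -1, -0.025, 0, 0, 0, -1, -0.02, 0, 0, 0, -1, 0, 0, -0.04, 0, -1, 0, 0, -0.045, 0, -1, 0, 0, -0.045, 0, -1, 0, 0, -0.045, 0, -1, 0, 0, 0, -0.17, -1, 0, 0, 0, -0.17, -1, 0, 0, 0, -0.17, -1, 0, 0, 0, -0.17, -1, 0, 0, 0, -0.17]
}}

```text
time: 23.92
position: [0.4176, 0.1016, 0.1895]
tool_rot: [0.887, 0.463, -0.0, -0.0]
ft_force: [0.2, -0.2, -2.5]
grip_width: 0.0301
grip_force: 25.0
```

>>> {"name": "arm_command", "arguments": {
  "deltas": [-1, 0, 0, 0, -0.17, -1, 0, 0, 0, -0.17, -1, 0, 0, 0, -0.17, -1, 0, 0, 0, -0.17, -1, 0, 0, 0, -0.17, -1, 0, 0, 0, -0.17, -1, 0, 0, 0, -0.17, -1, 0, 0, 0, -0.17, -1, 0, 0, 0, -0.17, -1, 0, 0, 0, -0.17, -1, 0, 0, 0, -0.17, -1, 0, 0, 0, -0.17]
}}

```text
time: 25.42
position: [0.4176, 0.1016, 0.1894]
tool_rot: [0.07, 0.998, -0.0, -0.0]
ft_force: [0.2, 0.6, -1.7]
grip_width: 0.0299
grip_force: 25.0
```

```bash
python3 - <<'E'
from h import *
a=.106+np.pi
q,y,o=pose();print(o["ft_force"],o["grip_width"])
t=lambda y:(a-y+np.pi)%(2*np.pi)-np.pi
plan((*F(-145,-3),60,0,-1,1,40,t(y)))
E
```

```text
[ 0.20008067  0.6192651  -1.66344968] 0.029935300230697365
at [417.6 101.6 189.4] 3.002 t 25.4
5 rows
-1, -0.001, -0.001, 0.032, -0.061, -1, -0, -0.001, 0.032, -0.062, -1, -0.001, -0.001, 0.033, -0.061, -1, -0, -0, 0.032, -0.062, -1, 0, 0, 0, 0
```

>>> {"name": "arm_command", "arguments": {
  "deltas": [-1, -0.001, -0.001, 0.032, -0.061, -1, 0, -0.001, 0.032, -0.062, -1, -0.001, -0.001, 0.033, -0.061, -1, 0, 0, 0.032, -0.062, -1, 0, 0, 0, 0, -1, 0, 0, 0, 0]
}}

```text
time: 26.18
position: [0.4204, 0.0984, 0.0612]
tool_rot: [-0.05, 0.999, -0.0, 0.0]
ft_force: [0.5, 0.0, -2.7]
grip_width: 0.03
grip_force: 25.0
```

```bash
python3 - <<'E'
from h import *
a=.106+np.pi
q,y,o=pose();print(Fi(q))
t=lambda y:(a-y+np.pi)%(2*np.pi)-np.pi
plan((*F(-145,-3),16,0,-1,1,20,t(y)),(*F(-86,-3),16,0,-1,2,20,0))
E
```

```text
[-144.2   -2.9]
at [420.4  98.4  61.2] -3.042 t 26.2
9 rows
-1, 0, -0, 0.015, -0.002, -1, 0, -0, 0.015, -0.002, -1, 0.001, -0, 0.015, -0.002, -1, 0, 0, 0, 0, -1, -0.02, -0, 0, 0, -1, -0.02, -0, 0, -0, -1, -0.019, -0, 0, -0, -1, 0, 0, 0, 0, -1, 0, 0, 0, 0
```

>>> {"name": "arm_command", "arguments": {
  "deltas": [-1, 0, 0, 0.015, 0, -1, 0, 0, 0.015, -0.006, -1, 0, 0, 0.015, 0, -1, 0, 0, 0, 0, -1, -0.02, 0, 0, 0, -1, -0.02, 0, 0, 0, -1, -0.018, 0, 0, 0, -1, 0, 0, 0, 0, -1, 0, 0, 0, 0]
}}

```text
time: 27.3
position: [0.4766, 0.1045, 0.0162]
tool_rot: [-0.053, 0.999, 0.0, -0.001]
ft_force: [0.1, 0.7, -2.9]
grip_width: 0.03
grip_force: 25.0
```

>>> {"name": "arm_command", "arguments": {
  "deltas": [-1, 0, 0.002, 0, 0, -1, 0, 0.002, 0, 0, -1, 0, 0.001, 0, 0, -1, 0, 0, 0, 0],
  "newtons": 12
}}

```text
time: 27.8
position: [0.4762, 0.1082, 0.0156]
tool_rot: [-0.053, 0.999, -0.001, -0.001]
ft_force: [-2.3, -7.5, 0.2]
grip_width: 0.0299
grip_force: 12.1
```

>>> {"name": "arm_command", "arguments": {
  "deltas": [-1, -0.002, 0, 0, 0, -1, -0.002, 0, 0, 0, -1, -0.002, 0, 0, 0, -1, -0.002, 0, 0, 0, -1, 0, 0, 0, 0]
}}

```text
time: 28.42
position: [0.4773, 0.1085, 0.0154]
tool_rot: [-0.054, 0.999, -0.001, -0.008]
ft_force: [-10.2, -11.6, 8.9]
grip_width: 0.0299
grip_force: 12.1
```

```bash
python3 - <<'E'
from h import *
q,y,o=pose();print(q,Fi(q),o["ft_force"],o["moment"])
r,d,p=cam("side");A=cv2.resize(r[270:350,220:320],None,fx=4,fy=4,interpolation=cv2.INTER_CUBIC)
r,d,p=cam("top");B=cv2.resize(r[190:290,205:280],None,fx=4,fy=4,interpolation=cv2.INTER_CUBIC)
C=np.zeros((400,700,3),np.uint8);C[:320,:400]=A;C[:400,400:]=B;save("c6",C)
E
```

```text
[477.29416759 108.52662335  15.44773992] [-86.6   1.2] [-10.18498045 -11.64446617   8.94696714] [-1.86005549  1.50974565 -0.25913465]
```

View pics/c6.png

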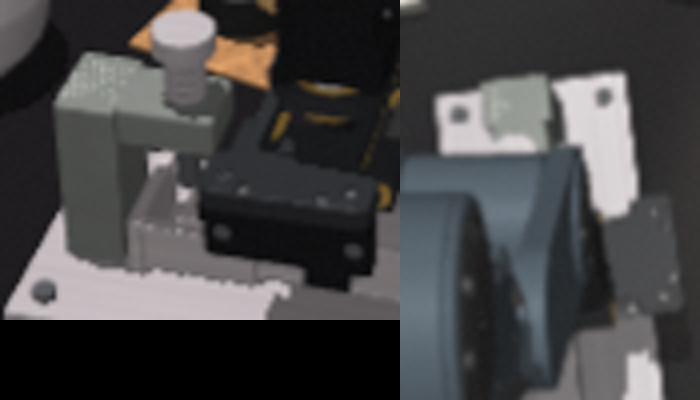

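The side crop suggests a gap at the stop (crop 150–200, 210), and the TCP is about 6 mm short. I'll relieve the fence pressure and push again with a firmer grip.

>>> {"name": "arm_command", "arguments": {
  "deltas": [-1, 0, -0.002, 0, 0, -1, 0, -0.002, 0, 0, -1, 0, 0, 0, 0, -1, 0, 0, 0, 0],
  "newtons": 30
}}

```text
time: 29.02
position: [0.4854, 0.1064, 0.0155]
tool_rot: [-0.053, 0.999, 0.0, -0.0]
ft_force: [-2.3, 1.1, 1.3]
grip_width: 0.0299
grip_force: 29.9
```

>>> {"name": "arm_command", "arguments": {
  "deltas": [-1, -0.002, 0, 0, 0, -1, -0.002, 0, 0, 0, -1, 0, 0, 0, 0, -1, 0, 0.002, 0, 0, -1, 0, 0.001, 0, 0, -1, 0, 0, 0, 0]
}}

```text
time: 29.78
position: [0.4905, 0.1093, 0.0157]
tool_rot: [-0.053, 0.999, -0.0, 0.001]
ft_force: [1.8, -3.9, -0.1]
grip_width: 0.0292
grip_force: 29.9
```

```bash
python3 - <<'E'
from h import *
q,y,o=pose();print(q,Fi(q),y,o["ft_force"],o["moment"])
E
```

```text
[490.46069771 109.25658683  15.73147848] [-73.4   0.5] -3.035076385222378 [ 1.80529347 -3.90971044 -0.0822313 ] [-0.65339605 -0.04199008  0.0783512 ]
```

```bash
python3 - <<'E'
from h import *
r,d,p=cam("side");A=cv2.resize(r[265:355,215:340],None,fx=6,fy=6,interpolation=cv2.INTER_CUBIC);save("c7",A)
P=pts(d,p)
# bar tail: points with z~.03-.056 on +y side/top of the bar, in fixture frame
X=P[...,0]*1000-563.5;Y=P[...,1]*1000-116.5;fx=c*X+s*Y;fy=-s*X+c*Y;z=P[...,2]*1000
m=(abs(fy)<22)&(z>14)&(z<34)&(fx>-260)&(fx<-100);print("tail",m.sum(),np.percentile(fx[m],[0.5,1,2,5]))
m=(abs(fy)<10)&(z>44)&(z<62)&(fx>-150)&(fx<-90);print("stub",m.sum(),np.nanmedian(fx[m]),np.nanmedian(fy[m]))
m=(abs(fy)<60)&(z>80)&(z<98)&(fx>-60)&(fx<60);print("arm",m.sum(),np.percentile(fx[m],[1,5]))
m=(fy>14)&(fy<24)&(z>12)&(z<34)&(fx>-80)&(fx<10);print("fence",m.sum(),np.percentile(fx[m],[1,5,95,99]),np.median(fy[m]))
E
```

```text
tail 268 [-158.36253365 -158.2611599  -158.10881514 -157.92444812]
stub 77 -115.12398810607925 5.016423675587801
arm 270 [-30.99262219 -28.06921787]
fence 235 [-77.91328495 -71.05754243   5.24281781   8.93134043] 21.178884237848276
```

View pics/c7.png

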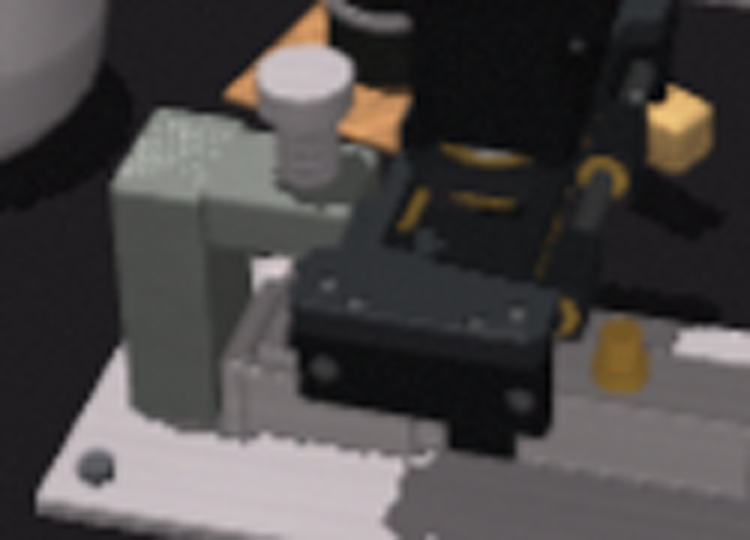

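Tail at −158 and stub at −115 both match a seated bar, which means the grasp slipped along the bar earlier. I'll nudge +x once more to confirm contact by force.

>>> {"name": "arm_command", "arguments": {
  "deltas": [-1, -0.002, 0, 0, 0, -1, -0.001, 0, 0, 0, -1, -0.001, 0, 0, 0, -1, 0, 0, 0, 0]
}}

```text
time: 30.32
position: [0.4906, 0.1094, 0.0155]
tool_rot: [-0.053, 0.999, -0.0, -0.003]
ft_force: [-4.1, -7.3, 5.3]
grip_width: 0.03
grip_force: 30.0
```

>>> {"name": "arm_command", "arguments": {
  "deltas": [0.3, 0, 0, 0, 0, 0.3, 0, 0, 0, 0, 0.3, 0, 0, 0, 0, 0.3, 0.005, 0, 0, 0, 0.3, 0.005, 0, 0, 0, 0.3, 0, 0, -0.03, 0, 0.3, 0, 0, -0.045, 0, 0.3, 0, 0, -0.045, 0, 0.3, 0, 0, -0.04, 0, 0.3, 0, 0, 0, 0, 0.3, 0, 0, 0, 0]
}}

```text
time: 31.7
position: [0.4823, 0.109, 0.175]
tool_rot: [-0.053, 0.999, 0.0, -0.001]
ft_force: [-0.8, 0.7, -1.0]
grip_width: 0.0564
grip_force: 0.0
```

```bash
python3 - <<'E'
from look import *
r,d,p=cam("top");bar(r,d,p,(205,215,285,320),.038)
P=pts(d,p);X=P[...,0]*1000-563.5;Y=P[...,1]*1000-116.5;fx=c*X+s*Y;fy=-s*X+c*Y;z=P[...,2]*1000
m=(abs(fy)<25)&(z>46)&(z<64)&(fx>-150)&(fx<-60);print("stub",m.sum(),np.nanmedian(fx[m]),np.nanmedian(fy[m]))
m=(abs(fy)<25)&(z>30)&(z<44)&(fx>-260)&(fx<-20);print("bar",m.sum(),np.percentile(fx[m],[0,1,99]),np.nanmedian(fy[m]))
plan((548.9,-61.3,180,0,.3,2,45,-.502),(548.9,-61.3,15,0,.3,2,45,0))
E
```

```text
bar (array([437. , 100.9,  72. ,  26.6]), -0.0103)
stub 21 -118.98084831991045 1.3158460499901938
bar 220 [-163.45524262 -163.16925148  -91.70785177] -2.5533476520844367
at [482.  109.1 174.4] -3.035 t 31.8
13 rows
0.3, -0.01, -0.035, -0.001, 0.1, 0.3, -0.013, -0.034, -0.001, 0.101, 0.3, -0.017, -0.033, -0.001, 0.1, 0.3, -0.019, -0.031, -0.001, 0.101, 0.3, -0.023, -0.029, -0.002, 0.1, 0.3, 0, 0, 0, 0, 0.3, 0, 0, 0, 0, 0.3, 0, 0, 0.041, 0, 0.3, 0, 0, 0.041, -0, 0.3, 0, 0, 0.042, -0, 0.3, 0, 0, 0.041, -0, 0.3, 0, 0, 0, 0
0.3, 0, 0, 0, 0
```

Top-view tail and stub sit about 3 mm further back than at the first seating, so that last contact was probably the gripper body on the stamp arm. I'll push the tail end with shut fingers to seat it fully.

```bash
python3 - <<'E'
from h import *
plan((*F(-190,0),174,0,-1,3,45,0),(*F(-190,0),18,0,-1,1,45,0),(*F(-176,0),18,0,-1,1,20,0))
E
```

```text
at [482.  109.1 174.4] -3.035 t 31.8
13 rows
-1, 0.036, -0, 0, 0, -1, 0.036, -0.001, 0, -0, -1, 0.036, -0, 0, -0, -1, 0, 0, 0, 0, -1, 0, 0, 0, 0, -1, 0, 0, 0, 0, -1, 0, -0, 0.039, 0, -1, 0, -0, 0.039, -0, -1, 0, -0, 0.039, -0, -1, 0, -0, 0.039, -0, -1, 0, 0, 0, 0, -1, -0.014, -0, 0, 0
-1, 0, 0, 0, 0
```

>>> {"name": "arm_command", "arguments": {
  "deltas": [-1, 0.036, 0, 0, 0, -1, 0.036, -0.001, 0, 0, -1, 0.036, 0, 0, 0, -1, 0, 0, 0, 0, -1, 0, 0, 0, 0, -1, 0, 0, 0.039, 0, -1, 0, 0, 0.039, 0, -1, 0, 0, 0.039, 0, -1, 0, 0, 0.039, 0, -1, 0, 0, 0, 0, -1, -0.01, 0, 0, 0, -1, 0, 0, 0, 0]
}}

```text
time: 33.25
position: [0.3893, 0.0977, 0.021]
tool_rot: [-0.053, 0.999, -0.0, 0.003]
ft_force: [0.2, 0.1, 0.4]
grip_width: 0.0003
grip_force: 0.0
```

>>> {"name": "arm_command", "arguments": {
  "deltas": [-1, -0.003, 0, 0, 0, -1, -0.003, 0, 0, 0, -1, -0.002, 0, 0, 0, -1, 0, 0, 0, 0]
}}

```text
time: 33.75
position: [0.3942, 0.0985, 0.0197]
tool_rot: [-0.053, 0.999, -0.0, 0.0]
ft_force: [-0.2, -0.6, -0.3]
grip_width: 0.0003
grip_force: 0.0
```

>>> {"name": "arm_command", "arguments": {
  "deltas": [-1, -0.002, 0, 0, 0, -1, -0.002, 0, 0, 0, -1, 0, 0, 0, 0]
}}

```text
time: 34.12
position: [0.3974, 0.099, 0.0195]
tool_rot: [-0.053, 0.999, 0.0, -0.001]
ft_force: [-0.6, 0.5, -0.4]
grip_width: 0.0002
grip_force: 0.8
```

>>> {"name": "arm_command", "arguments": {
  "deltas": [-1, -0.002, 0, 0, 0, -1, -0.002, 0, 0, 0, -1, 0, 0, 0, 0]
}}

```text
time: 34.5
position: [0.398, 0.0993, 0.0194]
tool_rot: [-0.053, 0.999, 0.0, -0.004]
ft_force: [-6.1, -3.0, 3.9]
grip_width: 0.0
grip_force: 3.3
```

>>> {"name": "arm_command", "arguments": {
  "deltas": [-1, -0.002, 0, 0, 0, -1, -0.002, 0, 0, 0, -1, 0, 0, 0, 0]
}}

```text
time: 34.88
position: [0.398, 0.0996, 0.0193]
tool_rot: [-0.053, 0.999, 0.0, -0.008]
ft_force: [-10.9, -4.5, 6.3]
grip_width: 0.0005
grip_force: 5.6
```

```bash
cat >> look.py <<'E'
def stub(n="top"):
    r,d,p=cam(n);P=pts(d,p);X=P[...,0]*1000-563.5;Y=P[...,1]*1000-116.5;fx=c*X+s*Y;fy=-s*X+c*Y;z=P[...,2]*1000
    m=(abs(fy)<25)&(z>46)&(z<64)&(fx>-170)&(fx<-40);print(n,"stub",m.sum(),np.nanmedian(fx[m]),np.nanmedian(fy[m]))
    m=(abs(fy)<25)&(z>30)&(z<44)&(fx>-260)&(fx<-20);print("bar",m.sum(),np.percentile(fx[m],[0,1,99]),np.nanmedian(fy[m]))
    return r,d,p
E
python3 - <<'E'
from look import *
stub();stub("side")
E
```

```text
top stub 0 nan nan
bar 288 [-98.0536112  -94.70068051 -28.18232084] 1.066744715266737
side stub 27 -106.45294923299163 5.343445601948169
bar 668 [-111.95835574 -110.03322318  -20.96722085] 8.409028524355447
  return np.nanmean(a, axis, out=out, keepdims=keepdims)
```

Hard contact at 11 N with no further motion, so the bar is fully seated. I'll back off and compare its tail position with the first seating.

>>> {"name": "arm_command", "arguments": {
  "deltas": [-1, 0.008, 0, 0, 0, -1, 0.008, 0, 0, 0, 0.3, 0, 0, -0.04, 0, 0.3, 0, 0, -0.045, 0, 0.3, 0, 0, -0.045, 0, 0.3, -0.03, 0, -0.03, 0, 0.3, -0.045, 0, 0, 0, 0.3, -0.045, 0, 0, 0, 0.3, 0, 0, 0, 0, 0.3, 0, 0, 0, 0]
}}

```text
time: 36.22
position: [0.5085, 0.1108, 0.1791]
tool_rot: [-0.053, 0.999, 0.0, -0.001]
ft_force: [-0.0, 0.4, -0.6]
grip_width: 0.0562
grip_force: 0.0
```

```bash
python3 - <<'E'
from look import *
r,d,p=stub();bar(r,d,p,(205,215,285,320),.038)
f=np.load("t4.npz");bar(f["r"],f["d"],p,(205,215,285,320),.038)
P=pts(f["d"],p);X=P[...,0]*1000-563.5;Y=P[...,1]*1000-116.5;fx=c*X+s*Y;fy=-s*X+c*Y;z=P[...,2]*1000
m=(abs(fy)<25)&(z>30)&(z<44)&(fx>-260)&(fx<-20);print("t4 bar",m.sum(),np.percentile(fx[m],[0,1,99]),np.nanmedian(fy[m]))
f=np.load("top0.npz");plan((548.9,-61.3,180,0,.3,2,45,-.502),(548.9,-61.3,15,0,.3,2,45,0))
E
```

```text
top stub 26 -116.00005469154993 0.0925185151086163
bar 320 [-160.81320097 -160.18411754  -63.70827285] -1.2956498805011125
bar (array([453.1, 105.5,  99.6,  30.6]), 0.077)
bar (array([441. , 102.2,  74.6,  29.2]), -0.0104)
t4 bar 271 [-160.69471972 -159.93201841  -61.15212858] -1.2379374887697683
at [507.9 110.8 179.1] -3.035 t 36.3
12 rows
0.3, -0.006, -0.044, -0, 0.126, 0.3, -0.011, -0.043, -0, 0.125, 0.3, -0.016, -0.041, -0, 0.126, 0.3, -0.021, -0.039, -0.001, 0.125, 0.3, 0, 0, 0, 0, 0.3, 0, 0, 0, 0, 0.3, -0, 0, 0.041, 0, 0.3, -0, 0, 0.041, -0, 0.3, -0, 0, 0.042, -0, 0.3, -0, 0, 0.041, -0, 0.3, 0, 0, 0, 0, 0.3, 0, 0, 0, 0
```

The tail is at −160.8 now versus −160.7 at the first seating, so both seatings were good. Next, the mallet.

>>> {"name": "arm_command", "arguments": {
  "deltas": [0.3, -0.006, -0.044, 0, 0.126, 0.3, -0.011, -0.043, 0, 0.125, 0.3, -0.016, -0.041, 0, 0.126, 0.3, -0.021, -0.039, -0.001, 0.125, 0.3, 0, 0, 0, 0, 0.3, 0, 0, 0, 0, 0.3, 0, 0, 0.041, 0, 0.3, 0, 0, 0.041, 0, 0.3, 0, 0, 0.042, 0, 0.3, 0, 0, 0.035, 0, 0.3, 0, 0, 0, 0, 0.3, 0, 0, 0, 0],
  "newtons": 60
}}

```text
time: 37.78
position: [0.5501, -0.0608, 0.0226]
tool_rot: [0.196, 0.981, -0.0, 0.0]
ft_force: [-0.2, -0.3, 0.3]
grip_width: 0.0562
grip_force: 0.0
```

>>> {"name": "arm_command", "arguments": {
  "deltas": [-1, 0, 0, 0, 0, -1, 0, 0, 0, 0, -1, 0, 0, 0, 0, -1, 0, 0, 0, 0, -1, 0, 0, 0, 0, -1, 0, 0, 0, 0, -1, 0, 0, 0, 0]
}}

```text
time: 38.65
position: [0.5497, -0.0614, 0.0217]
tool_rot: [0.197, 0.98, 0.0, -0.0]
ft_force: [-1.1, 0.6, 3.1]
grip_width: 0.0215
grip_force: 59.1
```

```bash
python3 - <<'E'
from h import *
q,y,o=pose();print(y,o["ft_force"],o["grip_width"])
# offset head-TCP, punch at (544.5,114.7)
off=np.array([595,-80.6])-q[:2];t=np.array([544.5,114.7])-off;print(off,np.hypot(*off),t)
plan((q[0],q[1],192,0,-1,0,45,0),(*t,192,0,-1,2,35,0))
E
```

```text
2.7457502173669237 [-1.08949691  0.62724214  3.08760348] 0.02149533991816742
[ 45.31351842 -19.16745759] 49.200674612392376 [499.18648158 133.86745759]
at [549.7 -61.4  21.7] 2.746 t 38.6
12 rows
-1, 0, 0, -0.043, 0, -1, 0, 0, -0.042, -0, -1, 0, 0, -0.043, -0, -1, 0, 0, -0.042, -0, -1, 0.02, 0.027, -0, 0, -1, 0.02, 0.027, -0, -0, -1, 0.02, 0.027, -0, -0, -1, 0.021, 0.027, -0, -0, -1, 0.02, 0.026, -0, -0, -1, 0.021, 0.027, -0, -0, -1, 0, 0, 0, 0, -1, 0, 0, 0, 0
```

>>> {"name": "arm_command", "arguments": {
  "deltas": [-1, 0, 0, -0.043, 0, -1, 0, 0, -0.042, 0, -1, 0, 0, -0.043, 0, -1, 0, 0, -0.042, 0, -1, 0.02, 0.027, 0, 0, -1, 0.02, 0.027, 0, 0, -1, 0.02, 0.027, 0, 0, -1, 0.021, 0.027, 0, 0, -1, 0.02, 0.026, 0, 0, -1, 0.021, 0.027, 0, 0, -1, 0, 0, 0, 0, -1, 0, 0, 0, 0]
}}

```text
time: 40.15
position: [0.4989, 0.1337, 0.1909]
tool_rot: [0.196, 0.981, -0.0, -0.001]
ft_force: [-0.3, 0.6, -3.0]
grip_width: 0.0216
grip_force: 59.9
```

>>> {"name": "arm_command", "arguments": {
  "deltas": [-1, 0, 0, 0.015, 0, -1, 0, 0, 0.014, 0, -1, 0, 0, 0.004, 0, -1, 0, 0, 0.003, 0, -1, 0, 0, 0.003, 0, -1, 0, 0, 0.003, 0, -1, 0, 0, 0, 0]
}}

```text
time: 41.02
position: [0.4995, 0.1339, 0.1497]
tool_rot: [0.197, 0.98, -0.0, 0.0]
ft_force: [-1.3, -0.7, -0.0]
grip_width: 0.0216
grip_force: 59.9
```

>>> {"name": "arm_command", "arguments": {
  "deltas": [-1, 0, 0, 0.002, 0, -1, 0, 0, 0.002, 0, -1, 0, 0, 0.002, 0, -1, 0, 0, 0, 0]
}}

```text
time: 41.52
position: [0.4994, 0.1344, 0.1453]
tool_rot: [0.196, 0.981, 0.0, 0.001]
ft_force: [-5.5, 0.2, 12.8]
grip_width: 0.0214
grip_force: 60.0
```

>>> {"name": "arm_command", "arguments": {
  "deltas": [-1, 0, 0, 0.002, 0, -1, 0, 0, 0, 0]
}}

```text
time: 41.78
position: [0.4987, 0.1348, 0.1437]
tool_rot: [0.196, 0.981, 0.001, 0.0]
ft_force: [-8.4, 1.6, 16.4]
grip_width: 0.0218
grip_force: 60.0
```

```bash
python3 - <<'E'
from h import *
plan((498,134,192,0,-1,0,45,0),(547,-60,192,0,-1,0,35,0),(547,-60,60,0,-1,2,45,0))
E
```

```text
at [498.7 134.8 143.7] 2.746 t 41.8
13 rows
-1, 0, -0.001, -0.024, 0, -1, 0, -0, -0.024, -0, -1, -0.02, -0.027, -0, 0, -1, -0.02, -0.027, -0, -0, -1, -0.02, -0.027, -0, -0, -1, -0.02, -0.026, -0, -0, -1, -0.02, -0.027, -0, -0, -1, -0.02, -0.026, -0, -0, -1, 0, -0, 0.044, 0, -1, 0, -0, 0.044, -0, -1, 0, -0, 0.044, -0, -1, 0, 0, 0, 0
-1, 0, 0, 0, 0
```

About 19 N, so bar1's plain end is stamped. The mallet goes back to the mat.

>>> {"name": "arm_command", "arguments": {
  "deltas": [-1, 0, 0, -0.024, 0, -1, 0, 0, -0.024, 0, -1, -0.02, -0.027, 0, 0, -1, -0.02, -0.027, 0, 0, -1, -0.02, -0.027, 0, 0, -1, -0.02, -0.026, 0, 0, -1, -0.02, -0.027, 0, 0, -1, -0.02, -0.026, 0, 0, -1, 0, 0, 0.044, 0, -1, 0, 0, 0.044, 0, -1, 0, 0, 0.042, 0, -1, 0, 0, 0, 0]
}}

```text
time: 43.28
position: [0.5454, -0.0589, 0.0561]
tool_rot: [0.197, 0.98, 0.001, -0.004]
ft_force: [-0.1, -1.0, -3.6]
grip_width: 0.0215
grip_force: 60.0
```

>>> {"name": "arm_command", "arguments": {
  "deltas": [-1, 0, 0, 0.015, 0, -1, 0, 0, 0.015, 0, -1, 0, 0, 0, 0, -1, 0, 0, 0, 0]
}}

```text
time: 43.78
position: [0.5488, -0.06, 0.0301]
tool_rot: [0.197, 0.98, -0.0, 0.001]
ft_force: [-0.0, 0.4, -3.1]
grip_width: 0.0213
grip_force: 60.0
```

```bash
python3 - <<'E'
from h import *
q,y,o=pose();print(q,o["ft_force"])
E
```

```text
[548.77520018 -59.97962668  30.06326243] [-0.02831255  0.3802331  -3.07726802]
```

>>> {"name": "arm_command", "arguments": {
  "deltas": [-1, 0, 0, 0.005, 0, -1, 0, 0, 0.003, 0, -1, 0, 0, 0, 0, 0.3, 0, 0, 0, 0, 0.3, 0, 0, 0, 0, 0.3, 0, 0, 0, 0, 0.3, 0, 0, 0, 0, 0.3, 0, 0, -0.04, 0, 0.3, 0, 0, -0.045, 0, 0.3, 0, 0, -0.045, 0, 0.3, 0, 0, -0.03, 0, 0.3, 0, 0, 0, 0]
}}

```text
time: 45.28
position: [0.5501, -0.0604, 0.1842]
tool_rot: [0.197, 0.98, -0.0, 0.003]
ft_force: [-0.3, -0.1, -0.5]
grip_width: 0.0566
grip_force: 0.0
```

```bash
python3 - <<'E'
from look import *
r,d,p=cam("top");mallet(r,d,p)
plan((*F(-95,0),180,0,.3,2,45,.502),(*F(-95,0),16,0,.3,1,42,0))
E
```

```text
head 4 (array([538.1, -61. ,   2.7,   0. ]), -0.0207) 0.053061065979069566
handle (array([ 548.5, -161.6,   16.2,   10.6]), -0.0302) 0.033951791015921495 0.03009053694133934
at [548.7 -60.  182.5] 2.746 t 45.3
12 rows
0.3, 0.028, 0.025, 0, -0.1, 0.3, 0.025, 0.027, 0.001, -0.101, 0.3, 0.022, 0.029, 0, -0.1, 0.3, 0.019, 0.032, 0.001, -0.101, 0.3, 0.015, 0.033, 0, -0.1, 0.3, 0, 0, 0, 0, 0.3, 0, 0, 0, 0, 0.3, 0, 0, 0.041, 0, 0.3, 0, 0, 0.041, -0, 0.3, 0, 0, 0.041, -0, 0.3, 0, 0, 0.041, -0, 0.3, 0, 0, 0, 0
```

>>> {"name": "arm_command", "arguments": {
  "deltas": [0.3, 0.028, 0.025, 0, -0.1, 0.3, 0.025, 0.027, 0.001, -0.101, 0.3, 0.022, 0.029, 0, -0.1, 0.3, 0.019, 0.032, 0.001, -0.101, 0.3, 0.015, 0.033, 0, -0.1, 0.3, 0, 0, 0, 0, 0.3, 0, 0, 0, 0, 0.3, 0, 0, 0.041, 0, 0.3, 0, 0, 0.041, 0, 0.3, 0, 0, 0.041, 0, 0.3, 0, 0, 0.039, 0, 0.3, 0, 0, 0, 0],
  "newtons": 30
}}

```text
time: 46.82
position: [0.4676, 0.1052, 0.0149]
tool_rot: [-0.052, 0.999, 0.0, -0.003]
ft_force: [0.6, 0.3, 0.3]
grip_width: 0.0567
grip_force: 0.0
```

```bash
python3 - <<'E'
from look import *
r,d,p=cam("top");mallet(r,d,p);bar(r,d,p,(335,180,420,300),.03)
q,y,o=pose();print(q,Fi(q),y)
E
```

```text
head 398 (array([593.6, -81.8,  50.9,  50. ]), -0.0248) 0.06482166202616912
handle (array([515.5, -49.6, 127.9,  22.6]), -0.3967) 0.044945463009596676 0.03001734491021124
bar (array([ 495. , -176.1,  198.7,   30.3]), 0.0964)
[468.71264854 105.4103252   16.47738335] [-95.4  -1. ] -3.037313768204079
```

>>> {"name": "arm_command", "arguments": {
  "deltas": [-1, 0, 0, 0, 0, -1, 0, 0, 0, 0, -1, 0, 0, 0, 0, -1, 0, 0, 0, 0, -1, 0, 0, 0, 0, -1, -0.001, 0, 0, 0]
}}

```text
time: 47.62
position: [0.4696, 0.1065, 0.0185]
tool_rot: [-0.053, 0.999, -0.0, -0.0]
ft_force: [-3.0, -1.8, 9.9]
grip_width: 0.0298
grip_force: 30.0
```

Bar1 is gripped, the mallet is standing, and bar3 is now at (495,−176). Bar1 goes to the tray.

>>> {"name": "arm_command", "arguments": {
  "deltas": [-1, 0.022, 0, 0, 0, -1, 0.022, 0, 0, 0, -1, 0.022, 0, 0, 0, -1, 0, 0, -0.04, 0, -1, 0, 0, -0.04, 0, -1, 0, 0, -0.04, 0, -1, 0, 0, 0, 0]
}}

```text
time: 48.5
position: [0.4061, 0.0995, 0.1398]
tool_rot: [-0.053, 0.999, -0.0, 0.003]
ft_force: [0.0, 0.0, -2.9]
grip_width: 0.0296
grip_force: 30.0
```

```bash
python3 - <<'E'
from h import *
ty=.112;C=lambda x,y:(492+np.cos(ty)*x-np.sin(ty)*y,347.5+np.sin(ty)*x+np.cos(ty)*y)
q,y,o=pose();print(o["grip_width"]);t=C(-15,42);print(t)
plan((*t,q[2],0,-1,1,45,.006),(*t,60,0,-1,1,45,0),(*t,17,0,-1,2,25,0))
E
```

```text
0.0296338199770327
(np.float64(472.3998100257981), np.float64(387.56036136850486))
at [406.1  99.5 139.8] -3.035 t 48.5
15 rows
-1, -0.014, 0.04, -0, -0.001, -1, -0.014, 0.04, -0, -0.001, -1, -0.014, 0.04, -0, -0.001, -1, -0.014, 0.04, -0, -0.001, -1, -0.014, 0.04, -0, -0.001, -1, -0.014, 0.04, -0, -0.001, -1, -0.013, 0.039, -0, -0, -1, 0, 0, 0, 0, -1, -0, 0, 0.04, 0, -1, -0, 0, 0.04, -0, -1, 0, 0, 0, 0, -1, -0, 0, 0.021, 0
-1, -0, 0, 0.022, -0, -1, 0, 0, 0, 0, -1, 0, 0, 0, 0
```

>>> {"name": "arm_command", "arguments": {
  "deltas": [-1, -0.014, 0.04, 0, 0, -1, -0.014, 0.04, 0, 0, -1, -0.014, 0.04, 0, 0, -1, -0.014, 0.04, 0, 0, -1, -0.014, 0.04, 0, 0, -1, -0.014, 0.04, 0, 0, -1, -0.013, 0.039, 0, 0, -1, 0, 0, 0, 0, -1, 0, 0, 0.04, 0, -1, 0, 0, 0.04, 0, -1, 0, 0, 0, 0]
}}

```text
time: 49.88
position: [0.4672, 0.384, 0.053]
tool_rot: [-0.053, 0.999, -0.003, -0.005]
ft_force: [-0.3, 0.3, -2.9]
grip_width: 0.0298
grip_force: 30.0
```

```bash
python3 - <<'E'
from h import *
plan((472.4,387.5,16.5,0,-1,2,25,0))
E
```

```text
at [467.2 384.   53. ] -3.036 t 49.9
4 rows
-1, -0.003, 0.001, 0.018, 0, -1, -0.003, 0.002, 0.018, -0, -1, 0, 0, 0, 0, -1, 0, 0, 0, 0
```

>>> {"name": "arm_command", "arguments": {
  "deltas": [-1, 0, 0, 0.02, 0, -1, 0, 0, 0.02, 0, -1, 0, 0, 0, 0, -1, 0, 0, 0, 0]
}}

```text
time: 50.38
position: [0.4713, 0.3871, 0.018]
tool_rot: [-0.053, 0.999, -0.0, 0.0]
ft_force: [0.2, 0.2, -3.1]
grip_width: 0.0299
grip_force: 30.0
```

>>> {"name": "arm_command", "arguments": {
  "deltas": [-1, 0, 0, 0.002, 0, 0.1, 0, 0, 0, 0, 0.1, 0, 0, 0, 0, 0.1, 0, 0, 0, 0, 0.1, 0, 0, -0.04, 0, 0.1, 0, 0, -0.045, 0, 0.1, 0, 0, -0.045, 0, 0.1, 0, 0, -0.045, 0, 0.3, 0, -0.04, 0, 0, 0.3, 0, -0.045, 0, 0, 0.3, 0, -0.045, 0, 0, 0.3, 0, 0, 0, 0]
}}

```text
time: 51.88
position: [0.4852, 0.2553, 0.1908]
tool_rot: [-0.051, 0.999, -0.0, -0.0]
ft_force: [1.0, -0.4, 1.2]
grip_width: 0.0566
grip_force: 0.0
```

```bash
python3 - <<'E'
from look import *
r,d,p=cam("top");bar(r,d,p,(335,180,420,300),.03)
plan((495,-176,190,0,.3,0,50,-.01),(495,-176,80,0,.3,2,45,0))
E
```

```text
bar (array([ 495.5, -176. ,  199.9,   30.5]), 0.0986)
at [485.3 256.9 190.8] -3.038 t 51.9
14 rows
0.3, 0.004, -0.048, 0, 0.001, 0.3, 0.004, -0.048, 0, 0.001, 0.3, 0.004, -0.048, 0, 0.001, 0.3, 0.004, -0.048, 0, 0.001, 0.3, 0.004, -0.048, 0, 0.001, 0.3, 0.003, -0.048, 0, 0.001, 0.3, 0.003, -0.048, 0, 0.001, 0.3, 0.004, -0.048, 0, 0.002, 0.3, 0.003, -0.048, 0.001, 0.001, 0.3, 0, 0, 0.037, 0, 0.3, 0, 0, 0.036, -0, 0.3, 0, 0, 0.037, -0
0.3, 0, 0, 0, 0, 0.3, 0, 0, 0, 0
```

>>> {"name": "arm_command", "arguments": {
  "deltas": [0.3, 0.004, -0.048, 0, 0, 0.3, 0.004, -0.048, 0, 0, 0.3, 0.004, -0.048, 0, 0, 0.3, 0.004, -0.048, 0, 0, 0.3, 0.004, -0.048, 0, 0, 0.3, 0.003, -0.048, 0, 0.01, 0.3, 0.003, -0.048, 0, 0, 0.3, 0.004, -0.048, 0, 0, 0.3, 0.003, -0.048, 0, 0, 0.3, 0, 0, 0.037, 0, 0.3, 0, 0, 0.036, 0, 0.3, 0, 0, 0.035, 0]
}}

```text
time: 53.42
position: [0.4977, -0.1747, 0.0816]
tool_rot: [-0.048, 0.999, -0.0, 0.001]
ft_force: [-0.0, -0.3, -0.9]
grip_width: 0.0565
grip_force: 0.0
```

>>> {"name": "arm_command", "arguments": {
  "deltas": [0.3, 0, 0, 0, 0, 0.3, 0, 0, 0, 0]
}}

```text
time: 53.68
position: [0.4978, -0.175, 0.0834]
tool_rot: [-0.049, 0.999, -0.0, 0.001]
ft_force: [0.4, -0.1, -0.6]
grip_width: 0.0565
grip_force: 0.0
```

```bash
python3 - <<'E'
from look import *
r,d,p=cam("top");bar(r,d,p,(90,180,210,320),.035);save("t8",r)
P=pts(d,p);z=P[...,2];R=roi(z.shape,90,180,210,320);m=R&(z>.044)&(z<.07);print("stub",m.sum(),np.nanmean(P[m],0))
plan((495,-176,6,0,.3,1,40,0))
E
```

```text
bar (array([511.8, 390.2, 106. ,  30.7]), 0.1061)
stub 199 [0.6566197  0.29847048 0.04964679]
at [ 498.  -175.3   83.8] -3.045 t 53.7
3 rows
0.3, 0.002, -0, 0.039, 0, 0.3, 0.001, -0, 0.039, -0, 0.3, 0, 0, 0, 0
```

>>> {"name": "arm_command", "arguments": {
  "deltas": [0.3, 0.002, 0, 0.039, 0, 0.3, 0.001, 0, 0.038, 0, 0.3, 0, 0, 0, 0, -1, 0, 0, 0, 0, -1, 0, 0, 0, 0, -1, 0, 0, 0, 0, -1, 0, 0, 0, 0, -1, 0, 0, 0, 0]
}}

```text
time: 54.72
position: [0.4944, -0.1761, 0.0067]
tool_rot: [-0.048, 0.999, -0.001, 0.001]
ft_force: [-0.1, 0.3, 6.8]
grip_width: 0.0297
grip_force: 30.0
```

```bash
python3 - <<'E'
from h import *
q,y,o=pose();print(o["ft_force"],o["grip_width"],o["grip_force"])
a=F(-165,-3)
plan((q[0],q[1],200,0,-1,0,45,0),(*a,200,0,-1,2,45,-.09+.09))
E
```

```text
[-0.13502652  0.34695287  6.849225  ] 0.029726983158862505 29.996774015016854
at [ 494.4 -176.1    6.7] -3.045 t 54.7
14 rows
-1, -0, 0, -0.039, 0, -1, -0, 0, -0.039, -0, -1, -0, 0, -0.038, -0, -1, -0, 0, -0.039, -0, -1, -0, 0, -0.038, -0, -1, 0.01, 0.04, -0, -0, -1, 0.01, 0.04, -0, -0, -1, 0.01, 0.04, -0, -0, -1, 0.01, 0.04, -0, -0, -1, 0.009, 0.04, -0, -0, -1, 0.01, 0.04, -0, -0, -1, 0.009, 0.04, -0, -0
-1, 0, 0, 0, 0, -1, 0, 0, 0, 0
```

>>> {"name": "arm_command", "arguments": {
  "deltas": [-1, 0, 0, -0.039, 0, -1, 0, 0, -0.039, 0, -1, 0, 0, -0.038, 0, -1, 0, 0, -0.039, 0, -1, 0, 0, -0.038, 0, -1, 0.01, 0.04, 0, -0.01, -1, 0.01, 0.04, 0, 0, -1, 0.01, 0.04, 0, 0, -1, 0.01, 0.04, 0, 0, -1, 0.009, 0.04, 0, 0, -1, 0.01, 0.04, 0, 0, -1, 0.009, 0.04, 0, 0]
}}

```text
time: 56.22
position: [0.395, 0.0971, 0.1981]
tool_rot: [-0.053, 0.999, 0.0, -0.001]
ft_force: [1.5, 0.4, -3.7]
grip_width: 0.0297
grip_force: 30.0
```

>>> {"name": "arm_command", "arguments": {
  "deltas": [-1, 0, 0, 0.045, 0, -1, 0, 0, 0.045, 0, -1, 0, 0, 0.045, 0, -1, 0, 0, 0, 0, -1, 0, 0, 0, 0]
}}

```text
time: 56.85
position: [0.397, 0.0959, 0.0643]
tool_rot: [-0.053, 0.999, -0.0, 0.0]
ft_force: [1.1, -0.3, -2.9]
grip_width: 0.0297
grip_force: 30.0
```

```bash
python3 - <<'E'
from h import *
q,y,o=pose();print(o["ft_force"],o["grip_width"],Fi(q))
t=(.106-np.pi)-y
plan((*F(-165,-3),15.5,0,-1,1,20,t),(*F(-108,-3),15.5,0,-1,2,20,0))
E
```

```text
[ 1.06415503 -0.2513574  -2.92206889] 0.029737915410678942 [-167.7   -2.9]
at [397.   95.9  64.3] -3.035 t 56.9
9 rows
-1, -0.001, -0, 0.016, 0, -1, -0.001, -0, 0.016, 0, -1, -0.001, -0, 0.017, 0, -1, 0, 0, 0, 0, -1, -0.019, -0, -0, 0, -1, -0.019, -0, -0, -0, -1, -0.019, -0, -0, -0, -1, 0, 0, 0, 0, -1, 0, 0, 0, 0
```

>>> {"name": "arm_command", "arguments": {
  "deltas": [-1, -0.001, 0, 0.016, 0, -1, -0.001, 0, 0.016, 0, -1, -0.001, 0, 0.017, 0, -1, 0, 0, 0, 0, -1, -0.019, 0, 0, 0, -1, -0.019, 0, 0, 0, -1, -0.018, 0, 0, 0, -1, 0, 0, 0, 0, -1, 0, 0, 0, 0]
}}

```text
time: 57.98
position: [0.4543, 0.1021, 0.0156]
tool_rot: [-0.053, 0.999, 0.0, -0.0]
ft_force: [-0.1, 0.6, -3.5]
grip_width: 0.0298
grip_force: 30.0
```

>>> {"name": "arm_command", "arguments": {
  "deltas": [-1, -0.003, 0, 0, 0, -1, -0.003, 0, 0, 0, -1, -0.003, 0, 0, 0, -1, 0, 0, 0, 0, -1, 0, 0, 0, 0]
}}

```text
time: 58.6
position: [0.4626, 0.103, 0.0147]
tool_rot: [-0.053, 0.999, 0.0, -0.002]
ft_force: [-5.0, -1.8, 4.2]
grip_width: 0.0295
grip_force: 30.0
```

>>> {"name": "arm_command", "arguments": {
  "deltas": [-1, -0.002, 0, 0, 0, -1, 0, 0.002, 0, 0, -1, 0, 0.001, 0, 0, -1, 0, 0.001, 0, 0, -1, 0, 0, 0, 0]
}}

```text
time: 59.22
position: [0.4623, 0.1059, 0.0146]
tool_rot: [-0.053, 0.999, -0.0, -0.004]
ft_force: [-7.5, -10.1, 5.7]
grip_width: 0.0296
grip_force: 30.1
```

```bash
python3 - <<'E'
from h import *
q,y,o=pose();print(o["ft_force"],o["grip_width"],q,Fi(q))
E
```

```text
[ -7.45274053 -10.1353245    5.65406498] 0.029627101855657093 [462.25818517 105.87280047  14.61345348] [-1.018e+02  1.000e-01]
```

>>> {"name": "arm_command", "arguments": {
  "deltas": [0.3, 0, 0, 0, 0, 0.3, 0, 0, 0, 0, 0.3, 0, 0, 0, 0, 0.3, 0.003, 0, 0, 0, 0.3, 0, 0, -0.04, 0, 0.3, 0, 0, -0.045, 0, 0.3, 0, 0, -0.045, 0, 0.3, 0, 0, -0.045, 0, 0.3, 0, 0, 0, 0, 0.3, 0, 0, 0, 0]
}}

```text
time: 60.48
position: [0.4621, 0.107, 0.1891]
tool_rot: [-0.053, 0.999, 0.0, -0.0]
ft_force: [-0.4, 0.0, 0.7]
grip_width: 0.0564
grip_force: 0.0
```

```bash
python3 - <<'E'
from look import *
r,d,p=stub();bar(r,d,p,(205,200,285,340),.038);mallet(r,d,p)
plan((547.5,-62.5,185,0,.3,2,45,-.502),(547.5,-62.5,17,0,.3,2,45,0))
E
```

```text
top stub 0 nan nan
bar 324 [-200.55444899 -199.62769659 -115.492107  ] -0.3708152477255746
bar (array([406.6,  99.8,  85.9,  30. ]), 0.0675)
head 407 (array([593.6, -81.8,  50.9,  50. ]), -0.024) 0.06513816722719579
handle (array([515.7, -49.7, 127.2,  22.7]), -0.3967) 0.0452438814383731 0.030015665588732254
at [461.7 107.  188.5] -3.035 t 60.5
13 rows
0.3, -0.013, -0.036, 0.001, 0.1, 0.3, -0.017, -0.034, 0.001, 0.101, 0.3, -0.02, -0.032, 0.001, 0.1, 0.3, -0.024, -0.03, 0, 0.101, 0.3, -0.026, -0.027, 0.001, 0.1, 0.3, 0, 0, 0, 0, 0.3, 0, 0, 0, 0, 0.3, -0, 0, 0.042, 0, 0.3, -0, 0, 0.042, -0, 0.3, -0, 0, 0.042, -0, 0.3, -0, 0, 0.042, -0, 0.3, 0, 0, 0, 0
0.3, 0, 0, 0, 0
  return np.nanmean(a, axis, out=out, keepdims=keepdims)
```

The tail is at −200.6, so bar3 is seated (−200.7 expected). Next, the mallet.

>>> {"name": "arm_command", "arguments": {
  "deltas": [0.3, -0.013, -0.036, 0.001, 0.1, 0.3, -0.017, -0.034, 0.001, 0.101, 0.3, -0.02, -0.032, 0.001, 0.1, 0.3, -0.024, -0.03, 0, 0.101, 0.3, -0.026, -0.027, 0.001, 0.1, 0.3, 0, 0, 0, 0, 0.3, 0, 0, 0, 0, 0.3, 0, 0, 0.042, 0, 0.3, 0, 0, 0.042, 0, 0.3, 0, 0, 0.042, 0, 0.3, 0, 0, 0.04, 0, 0.3, 0, 0, 0, 0],
  "newtons": 60
}}

```text
time: 62.02
position: [0.5449, -0.0604, 0.0168]
tool_rot: [0.196, 0.981, 0.001, -0.004]
ft_force: [-0.4, -0.3, 0.5]
grip_width: 0.0565
grip_force: 0.0
```

>>> {"name": "arm_command", "arguments": {
  "deltas": [-1, 0, 0, 0, 0, -1, 0, 0, 0, 0, -1, 0, 0, 0, 0, -1, 0, 0, 0, 0, -1, 0, 0, 0, 0, -1, 0, 0, 0, 0, -1, 0, 0, 0, 0]
}}

```text
time: 62.9
position: [0.5487, -0.0626, 0.0201]
tool_rot: [0.197, 0.98, 0.0, 0.0]
ft_force: [-2.0, 1.1, 6.0]
grip_width: 0.0216
grip_force: 59.4
```

```bash
python3 - <<'E'
from h import *
q,y,o=pose();print(y,o["ft_force"],o["grip_width"])
off=np.array([594,-81.5])-q[:2];t=np.array([544.5,114.7])-off;print(off,np.hypot(*off),t)
plan((q[0],q[1],192,0,-1,0,45,0),(*t,192,0,-1,2,35,0))
E
```

```text
2.7456919039155823 [-2.03150055  1.10125253  6.02320749] 0.021607386487726473
[ 45.29217332 -18.86520267] 49.06400753803499 [499.20782668 133.56520267]
at [548.7 -62.6  20.1] 2.746 t 62.9
12 rows
-1, 0, 0, -0.043, 0, -1, 0, 0, -0.043, -0, -1, 0, 0, -0.043, -0, -1, 0, 0, -0.043, -0, -1, 0.02, 0.027, 0, 0, -1, 0.02, 0.027, 0, -0, -1, 0.02, 0.027, 0, -0, -1, 0.02, 0.027, 0, -0, -1, 0.021, 0.027, 0, -0, -1, 0.02, 0.027, 0, -0, -1, 0, 0, 0, 0, -1, 0, 0, 0, 0
```

>>> {"name": "arm_command", "arguments": {
  "deltas": [-1, 0, 0, -0.043, 0, -1, 0, 0, -0.043, 0, -1, 0, 0, -0.043, 0, -1, 0, 0, -0.043, 0, -1, 0.02, 0.027, 0, 0, -1, 0.02, 0.027, 0, 0, -1, 0.02, 0.027, 0, 0, -1, 0.02, 0.027, 0, 0, -1, 0.021, 0.027, 0, 0, -1, 0.02, 0.027, 0, 0, -1, 0, 0, 0, 0, -1, 0, 0, 0, 0]
}}

```text
time: 64.4
position: [0.4987, 0.1333, 0.1908]
tool_rot: [0.196, 0.981, -0.0, -0.001]
ft_force: [-0.4, -0.3, -3.7]
grip_width: 0.0217
grip_force: 59.9
```

>>> {"name": "arm_command", "arguments": {
  "deltas": [-1, 0, 0, 0.015, 0, -1, 0, 0, 0.016, 0, -1, 0, 0, 0.004, 0, -1, 0, 0, 0.003, 0, -1, 0, 0, 0.003, 0, -1, 0, 0, 0.003, 0, -1, 0, 0, 0, 0]
}}

```text
time: 65.28
position: [0.4997, 0.1333, 0.1478]
tool_rot: [0.197, 0.98, -0.0, 0.001]
ft_force: [-1.3, -1.7, 0.3]
grip_width: 0.0217
grip_force: 59.9
```

>>> {"name": "arm_command", "arguments": {
  "deltas": [-1, 0, 0, 0.002, 0, -1, 0, 0, 0.002, 0, -1, 0, 0, 0.002, 0, -1, 0, 0, 0, 0]
}}

```text
time: 65.78
position: [0.4993, 0.134, 0.1434]
tool_rot: [0.196, 0.981, 0.0, 0.001]
ft_force: [-6.0, 0.5, 13.5]
grip_width: 0.0215
grip_force: 60.0
```

>>> {"name": "arm_command", "arguments": {
  "deltas": [-1, 0, 0, 0.002, 0, -1, 0, 0, 0, 0]
}}

```text
time: 66.03
position: [0.4986, 0.1344, 0.1417]
tool_rot: [0.196, 0.981, 0.001, -0.0]
ft_force: [-7.6, 0.3, 16.5]
grip_width: 0.0211
grip_force: 60.0
```

>>> {"name": "arm_command", "arguments": {
  "deltas": [-1, 0, 0, -0.024, 0, -1, 0, 0, -0.024, 0, -1, -0.02, -0.027, 0, 0, -1, -0.02, -0.027, 0, 0, -1, -0.02, -0.027, 0, 0, -1, -0.02, -0.026, 0, 0, -1, -0.02, -0.027, 0, 0, -1, -0.02, -0.026, 0, 0, -1, 0, 0, 0.044, 0, -1, 0, 0, 0.044, 0, -1, 0, 0, 0.042, 0, -1, 0, 0, 0, 0]
}}

```text
time: 67.53
position: [0.5453, -0.0592, 0.0541]
tool_rot: [0.197, 0.98, 0.001, -0.005]
ft_force: [-0.7, 0.3, -3.2]
grip_width: 0.0214
grip_force: 60.0
```

>>> {"name": "arm_command", "arguments": {
  "deltas": [-1, 0, 0, 0.015, 0, -1, 0, 0, 0.015, 0, -1, 0, 0, 0, 0, -1, 0, 0, 0, 0]
}}

```text
time: 68.03
position: [0.5488, -0.0605, 0.0281]
tool_rot: [0.197, 0.98, -0.0, 0.001]
ft_force: [0.0, -0.3, -3.3]
grip_width: 0.0216
grip_force: 60.0
```

>>> {"name": "arm_command", "arguments": {
  "deltas": [-1, 0, 0.001, 0.005, 0, -1, 0, 0, 0.003, 0, -1, 0, 0, 0, 0, 0.3, 0, 0, 0, 0, 0.3, 0, 0, 0, 0, 0.3, 0, 0, 0, 0, 0.3, 0, 0, 0, 0, 0.3, 0, 0, -0.04, 0, 0.3, 0, 0, -0.045, 0, 0.3, 0, 0, -0.045, 0, 0.3, 0, 0, -0.03, 0, 0.3, 0, 0, 0, 0]
}}

```text
time: 69.53
position: [0.5504, -0.0599, 0.1822]
tool_rot: [0.197, 0.98, -0.0, 0.003]
ft_force: [0.0, 0.9, 0.4]
grip_width: 0.0563
grip_force: 0.0
```

```bash
python3 - <<'E'
from look import *
plan((*F(-102,0),180,0,.3,2,45,.502),(*F(-102,0),15.5,0,.3,1,42,0))
E
```

```text
at [550.4 -59.9 182.2] 2.746 t 69.5
12 rows
0.3, 0.029, 0.024, 0, -0.1, 0.3, 0.027, 0.026, 0.001, -0.101, 0.3, 0.024, 0.029, 0, -0.1, 0.3, 0.02, 0.031, 0.001, -0.101, 0.3, 0.017, 0.034, 0, -0.1, 0.3, 0, 0, 0, 0, 0.3, 0, 0, 0, 0, 0.3, 0, -0, 0.041, 0, 0.3, 0, -0, 0.041, -0, 0.3, 0, -0, 0.041, -0, 0.3, 0, -0, 0.042, -0, 0.3, 0, 0, 0, 0
```

>>> {"name": "arm_command", "arguments": {
  "deltas": [0.3, 0.029, 0.024, 0, -0.1, 0.3, 0.027, 0.026, 0.001, -0.101, 0.3, 0.024, 0.029, 0, -0.1, 0.3, 0.02, 0.031, 0.001, -0.101, 0.3, 0.017, 0.034, 0, -0.1, 0.3, 0, 0, 0, 0, 0.3, 0, 0, 0, 0, 0.3, 0, 0, 0.041, 0, 0.3, 0, 0, 0.041, 0, 0.3, 0, 0, 0.041, 0, 0.3, 0, 0, 0.039, 0, 0.3, 0, 0, 0, 0],
  "newtons": 30
}}

```text
time: 71.03
position: [0.4595, 0.1053, 0.013]
tool_rot: [-0.052, 0.999, 0.0, -0.003]
ft_force: [-0.5, 1.0, 0.6]
grip_width: 0.0566
grip_force: 0.0
```

```bash
python3 - <<'E'
from look import *
r,d,p=cam("top");mallet(r,d,p)
q,y,o=pose();print(q,Fi(q),y)
E
```

```text
head 417 (array([594.7, -81.6,  51.9,  51.3]), 0.5588) 0.065028411271852
handle (array([515.1, -48.7, 127.2,  22.3]), -0.3966) 0.045133184881940624 0.03016085264568713
[460.57928006 105.48295852  14.51269934] [-1.035e+02 -1.000e-01] -3.0372338745693175
```

>>> {"name": "arm_command", "arguments": {
  "deltas": [-1, 0, 0, 0, 0, -1, 0, 0, 0, 0, -1, 0, 0, 0, 0, -1, 0, 0, 0, 0, -1, 0, 0, 0, 0]
}}

```text
time: 71.7
position: [0.4614, 0.1063, 0.0165]
tool_rot: [-0.053, 0.999, -0.0, 0.001]
ft_force: [-0.2, -1.1, 7.8]
grip_width: 0.0298
grip_force: 30.0
```

>>> {"name": "arm_command", "arguments": {
  "deltas": [-1, 0.022, 0, 0, 0, -1, 0.022, 0, 0, 0, -1, 0.022, 0, 0, 0, -1, 0, 0, -0.04, 0, -1, 0, 0, -0.045, 0, -1, 0, 0, -0.045, 0, -1, 0, 0, -0.045, 0, -1, 0, 0, 0, 0.17, -1, 0, 0, 0, 0.17, -1, 0, 0, 0, 0.17, -1, 0, 0, 0, 0.17, -1, 0, 0, 0, 0.17]
}}

```text
time: 73.2
position: [0.394, 0.0995, 0.1901]
tool_rot: [0.366, 0.931, -0.0, -0.001]
ft_force: [0.4, 0.8, -4.1]
grip_width: 0.0297
grip_force: 30.0
```

>>> {"name": "arm_command", "arguments": {
  "deltas": [-1, 0, 0, 0, 0.17, -1, 0, 0, 0, 0.17, -1, 0, 0, 0, 0.17, -1, 0, 0, 0, 0.17, -1, 0, 0, 0, 0.17, -1, 0, 0, 0, 0.17, -1, 0, 0, 0, 0.17, -1, 0, 0, 0, 0.17, -1, 0, 0, 0, 0.17, -1, 0, 0, 0, 0.17, -1, 0, 0, 0, 0.17, -1, 0, 0, 0, 0.17]
}}

```text
time: 74.7
position: [0.3941, 0.0995, 0.1901]
tool_rot: [0.985, 0.175, -0.001, -0.0]
ft_force: [-0.5, 0.5, -4.6]
grip_width: 0.0299
grip_force: 30.0
```

```bash
python3 - <<'E'
from h import *
q,y,o=pose();print(o["ft_force"],o["grip_width"],Fi(q))
plan((*F(-168,-3),60,.106,-1,2,40))
E
```

```text
[-0.51863322  0.52723749 -4.55780568] 0.02990365840652258 [-170.3    1. ]
at [394.1  99.5 190.1] 0.352 t 74.7
6 rows
-1, 0, 0.001, 0.033, 0.062, -1, 0, 0.001, 0.032, 0.061, -1, 0.001, 0.001, 0.033, 0.062, -1, 0.001, 0.001, 0.032, 0.061, -1, 0, 0, 0, 0, -1, 0, 0, 0, 0
```

>>> {"name": "arm_command", "arguments": {
  "deltas": [-1, 0, 0.001, 0.033, 0.062, -1, 0, 0.001, 0.032, 0.061, -1, 0.001, 0.001, 0.033, 0.062, -1, 0.001, 0.001, 0.032, 0.061, -1, 0, 0, 0, 0, -1, 0, 0, 0, 0]
}}

```text
time: 75.45
position: [0.3983, 0.096, 0.0611]
tool_rot: [0.998, 0.056, 0.0, 0.0]
ft_force: [-0.3, -0.8, -3.5]
grip_width: 0.0299
grip_force: 30.0
```

```bash
python3 - <<'E'
from h import *
q,y,o=pose();print(Fi(q))
plan((*F(-166,-3),17.5,.106,-1,1,20),(*F(-110,-3),17.5,.106,-1,2,20))
E
```

```text
[-166.5   -2.9]
at [398.3  96.   61.1] 0.113 t 75.5
9 rows
-1, 0, 0, 0.015, 0.002, -1, 0, 0, 0.014, 0.002, -1, 0, 0, 0.015, 0.003, -1, 0, 0, 0, 0, -1, 0.019, 0, -0, -0, -1, 0.019, 0, -0, -0, -1, 0.018, 0, -0, -0, -1, 0, 0, 0, 0, -1, 0, 0, 0, 0
```

>>> {"name": "arm_command", "arguments": {
  "deltas": [-1, 0, 0, 0.015, 0, -1, 0, 0, 0.014, 0.007, -1, 0, 0, 0.015, 0, -1, 0, 0, 0, 0, -1, 0.019, 0, 0, 0, -1, 0.019, 0, 0, 0, -1, 0.018, 0, 0, 0, -1, 0, 0, 0, 0, -1, 0, 0, 0, 0]
}}

```text
time: 76.58
position: [0.4525, 0.1018, 0.0172]
tool_rot: [0.999, 0.053, -0.001, -0.0]
ft_force: [-0.6, -0.3, -3.9]
grip_width: 0.0298
grip_force: 30.0
```

>>> {"name": "arm_command", "arguments": {
  "deltas": [-1, 0.003, 0, 0, 0, -1, 0.003, 0, 0, 0, -1, 0.003, 0, 0, 0, -1, 0.002, 0, 0, 0, -1, 0, 0, 0, 0, -1, 0, 0, 0, 0]
}}

```text
time: 77.32
position: [0.465, 0.1029, 0.0166]
tool_rot: [0.999, 0.052, 0.0, -0.0]
ft_force: [-0.5, 0.1, -1.9]
grip_width: 0.0297
grip_force: 30.0
```

>>> {"name": "arm_command", "arguments": {
  "deltas": [-1, 0.003, 0, 0, 0, -1, 0.002, 0, 0, 0, -1, 0.002, 0, 0, 0, -1, 0, 0, 0, 0]
}}

```text
time: 77.82
position: [0.4723, 0.1037, 0.0166]
tool_rot: [0.999, 0.052, 0.0, 0.0]
ft_force: [-0.0, -0.1, -2.3]
grip_width: 0.0298
grip_force: 30.0
```

>>> {"name": "arm_command", "arguments": {
  "deltas": [-1, 0, -0.002, 0, 0, -1, 0, -0.002, 0, 0, -1, 0, 0, 0, 0]
}}

```text
time: 78.2
position: [0.4715, 0.1074, 0.0166]
tool_rot: [0.999, 0.052, 0.0, 0.0]
ft_force: [-0.3, -4.3, -3.0]
grip_width: 0.0293
grip_force: 30.0
```

The bar slipped a little in the grip during the pull-out. I'll keep pushing until contact.

>>> {"name": "arm_command", "arguments": {
  "deltas": [-1, 0, 0.001, 0, 0, -1, 0.003, 0, 0, 0, -1, 0.003, 0, 0, 0, -1, 0.002, 0, 0, 0, -1, 0, 0, 0, 0]
}}

```text
time: 78.82
position: [0.4761, 0.1074, 0.0165]
tool_rot: [0.999, 0.053, -0.003, 0.0]
ft_force: [-5.9, -2.6, 1.8]
grip_width: 0.0297
grip_force: 30.0
```

```bash
python3 - <<'E'
from look import *
q,y,o=pose();print(q,Fi(q),o["ft_force"])
stub("side")
r,d,p=stub("top")
E
```

```text
[476.094221   107.36942461  16.48851583] [-87.9   0.2] [-5.91482165 -2.55445778  1.81447571]
side stub 70 -150.9320255620359 5.046237126378033
bar 646 [-194.85385852 -194.55520589  -22.61408371] 8.2656517023835
top stub 2 -155.53643663536707 -5.490598721142069
bar 201 [-200.46540462 -199.60660498 -135.25237213] -2.6822558461240327
```

x contact, with the tail at −200.5. I'll press lightly to the fence and release.

>>> {"name": "arm_command", "arguments": {
  "deltas": [-1, 0.001, -0.002, 0, 0, -1, 0, -0.001, 0, 0, -1, 0, 0, 0, 0, 0.3, 0, 0, 0, 0, 0.3, 0, 0, 0, 0, 0.3, 0, 0, 0, 0, 0.3, -0.003, 0, 0, 0, 0.3, -0.003, 0, -0.03, 0, 0.3, 0, 0, -0.045, 0, 0.3, 0, 0, -0.045, 0, 0.3, 0, 0, -0.045, 0, 0.3, 0, 0, 0, 0]
}}

```text
time: 80.42
position: [0.4766, 0.1103, 0.1849]
tool_rot: [0.999, 0.053, 0.004, 0.0]
ft_force: [0.0, -0.6, -0.4]
grip_width: 0.0566
grip_force: 0.0
```

```bash
python3 - <<'E'
from look import *
r,d,p=stub();bar(r,d,p,(205,200,285,340),.038);mallet(r,d,p)
plan((548.5,-61.8,185,-.396,.3,2,45),(548.5,-61.8,17,-.396,.3,2,45))
E
```

```text
top stub 28 -155.191498987202 1.3871965922474168
bar 364 [-200.72768648 -199.59897098  -93.68141804] 0.22241948960510083
bar (array([414.6, 101.9, 102.3,  30.6]), 0.0893)
head 417 (array([592.3, -81.8,  53.6,  50. ]), -0.024) 0.0653778493904924
handle (array([514.9, -48.6, 126.8,  22.2]), -0.3981) 0.045282348776963355 0.03169051207195106
at [474.9 110.2 183. ] 0.105 t 80.5
13 rows
0.3, 0.011, 0.036, -0, 0.1, 0.3, 0.015, 0.034, -0.001, 0.1, 0.3, 0.018, 0.033, -0, 0.1, 0.3, 0.021, 0.031, -0.001, 0.101, 0.3, 0.024, 0.029, -0, 0.1, 0.3, 0, 0, 0, 0, 0.3, 0, 0, 0, 0, 0.3, -0, -0, 0.042, 0, 0.3, -0, -0, 0.042, 0, 0.3, -0, -0, 0.042, 0, 0.3, -0, -0, 0.042, 0, 0.3, 0, 0, 0, 0
0.3, 0, 0, 0, 0
```

>>> {"name": "arm_command", "arguments": {
  "deltas": [0.3, 0.011, 0.036, 0, 0.1, 0.3, 0.015, 0.034, -0.001, 0.1, 0.3, 0.018, 0.033, 0, 0.1, 0.3, 0.021, 0.031, -0.001, 0.101, 0.3, 0.024, 0.029, 0, 0.1, 0.3, 0, 0, 0, 0, 0.3, 0, 0, 0, 0, 0.3, 0, 0, 0.042, 0, 0.3, 0, 0, 0.042, 0, 0.3, 0, 0, 0.042, 0, 0.3, 0, 0, 0.04, 0, 0.3, 0, 0, 0, 0],
  "newtons": 60
}}

```text
time: 81.98
position: [0.5443, -0.0601, 0.0147]
tool_rot: [0.981, -0.196, -0.004, -0.001]
ft_force: [0.9, -1.0, 1.0]
grip_width: 0.0561
grip_force: 0.0
```

>>> {"name": "arm_command", "arguments": {
  "deltas": [-1, 0, 0, 0, 0, -1, 0, 0, 0, 0, -1, 0, 0, 0, 0, -1, 0, 0, 0, 0, -1, 0, 0, 0, 0, -1, 0, 0, 0, 0, -1, 0, 0, 0, 0]
}}

```text
time: 82.85
position: [0.5481, -0.0624, 0.0181]
tool_rot: [0.98, -0.197, 0.0, -0.0]
ft_force: [-0.8, 0.7, 5.7]
grip_width: 0.0214
grip_force: 59.1
```

```bash
python3 - <<'E'
from h import *
q,y,o=pose();print(y,o["ft_force"],o["grip_width"])
off=np.array([594,-81])-q[:2];t=np.array([544.5,114.7])-off;print(off,np.hypot(*off),t)
plan((q[0],q[1],192,0,-1,0,45,0),(*t,192,0,-1,2,35,0))
E
```

```text
-0.3963148328273501 [-0.76258465  0.74018244  5.72561187] 0.0213778102961562
[ 45.92702911 -18.56627626] 49.53785034551776 [498.57297089 133.26627626]
at [548.1 -62.4  18.1] -0.396 t 82.8
12 rows
-1, 0, -0, -0.043, 0, -1, 0, -0, -0.044, -0, -1, 0, -0, -0.043, -0, -1, 0, -0, -0.044, -0, -1, -0.02, -0.027, 0, 0, -1, -0.02, -0.027, 0, -0, -1, -0.02, -0.027, 0, -0, -1, -0.02, -0.027, 0, -0, -1, -0.021, -0.027, 0, -0, -1, -0.02, -0.026, 0, -0, -1, 0, 0, 0, 0, -1, 0, 0, 0, 0
```

>>> {"name": "arm_command", "arguments": {
  "deltas": [-1, 0, 0, -0.043, 0, -1, 0, 0, -0.044, 0, -1, 0, 0, -0.043, 0, -1, 0, 0, -0.044, 0, -1, -0.02, -0.027, 0, 0, -1, -0.02, -0.027, 0, 0, -1, -0.02, -0.027, 0, 0, -1, -0.02, -0.027, 0, 0, -1, -0.021, -0.027, 0, 0, -1, -0.02, -0.026, 0, 0, -1, 0, 0, 0, 0, -1, 0, 0, 0, 0]
}}

```text
time: 84.35
position: [0.4979, 0.1324, 0.1909]
tool_rot: [0.98, -0.197, -0.001, 0.0]
ft_force: [-0.0, -0.5, -3.5]
grip_width: 0.0217
grip_force: 59.9
```

>>> {"name": "arm_command", "arguments": {
  "deltas": [-1, 0, 0, 0.016, 0, -1, 0, 0, 0.017, 0, -1, 0, 0, 0.004, 0, -1, 0, 0, 0.003, 0, -1, 0, 0, 0.003, 0, -1, 0, 0, 0.003, 0, -1, 0, 0, 0, 0]
}}

```text
time: 85.22
position: [0.4991, 0.1326, 0.1459]
tool_rot: [0.98, -0.197, 0.001, 0.0]
ft_force: [-1.3, -1.1, 0.0]
grip_width: 0.0215
grip_force: 59.9
```

>>> {"name": "arm_command", "arguments": {
  "deltas": [-1, 0, 0, 0.002, 0, -1, 0, 0, 0.002, 0, -1, 0, 0, 0.002, 0, -1, 0, 0, 0, 0]
}}

```text
time: 85.72
position: [0.4985, 0.1333, 0.1412]
tool_rot: [0.98, -0.197, 0.001, -0.0]
ft_force: [-5.1, -0.9, 13.4]
grip_width: 0.0215
grip_force: 60.0
```

>>> {"name": "arm_command", "arguments": {
  "deltas": [-1, 0, 0, 0.002, 0, -1, 0, 0, 0, 0]
}}

```text
time: 85.98
position: [0.4976, 0.1337, 0.1394]
tool_rot: [0.98, -0.197, -0.0, -0.001]
ft_force: [-6.2, 1.1, 15.0]
grip_width: 0.0214
grip_force: 60.0
```

>>> {"name": "arm_command", "arguments": {
  "deltas": [-1, 0, 0, -0.024, 0, -1, 0, 0, -0.024, 0, -1, 0.02, 0.027, 0, 0, -1, 0.02, 0.027, 0, 0, -1, 0.02, 0.027, 0, 0, -1, 0.02, 0.026, 0, 0, -1, 0.02, 0.027, 0, 0, -1, 0.018, 0.026, 0, 0, -1, 0, 0, 0.044, 0, -1, 0, 0, 0.044, 0, -1, 0, 0, 0.042, 0, -1, 0, 0, 0, 0]
}}

```text
time: 87.48
position: [0.5421, -0.059, 0.052]
tool_rot: [0.98, -0.197, -0.005, -0.001]
ft_force: [-0.2, 1.0, -2.8]
grip_width: 0.0217
grip_force: 60.0
```

>>> {"name": "arm_command", "arguments": {
  "deltas": [-1, 0, 0, 0.015, 0, -1, 0, 0, 0.015, 0, -1, 0, 0, 0, 0, -1, 0, 0, 0, 0]
}}

```text
time: 87.98
position: [0.546, -0.0604, 0.0261]
tool_rot: [0.98, -0.197, 0.001, 0.0]
ft_force: [0.4, -0.2, -3.7]
grip_width: 0.0214
grip_force: 60.0
```

>>> {"name": "arm_command", "arguments": {
  "deltas": [-1, 0, 0, 0.005, 0, -1, 0, 0, 0.003, 0, -1, 0, 0, 0, 0, 0.3, 0, 0, 0, 0, 0.3, 0, 0, 0, 0, 0.3, 0, 0, 0, 0, 0.3, 0, 0, 0, 0, 0.3, 0, 0, -0.04, 0, 0.3, 0, 0, -0.045, 0, 0.3, 0, 0, -0.045, 0, 0.3, 0, 0, -0.03, 0, 0.3, 0, 0, 0, 0]
}}

```text
time: 89.48
position: [0.5472, -0.0608, 0.1802]
tool_rot: [0.98, -0.197, 0.003, 0.0]
ft_force: [1.2, 0.8, -1.2]
grip_width: 0.0566
grip_force: 0.0
```

```bash
python3 - <<'E'
from look import *
plan((*F(-101,0),180,.106,.3,2,45),(*F(-101,0),15.5,.106,.3,1,42))
E
```

```text
at [547.2 -60.8 180.2] -0.396 t 89.5
12 rows
0.3, -0.028, -0.024, 0, -0.1, 0.3, -0.026, -0.027, 0, -0.101, 0.3, -0.023, -0.03, 0, -0.1, 0.3, -0.02, -0.031, 0, -0.101, 0.3, -0.017, -0.034, 0, -0.1, 0.3, 0, 0, 0, 0, 0.3, 0, 0, 0, 0, 0.3, 0, 0, 0.041, -0, 0.3, 0, 0, 0.041, -0, 0.3, 0, 0, 0.041, -0, 0.3, 0, 0, 0.042, -0, 0.3, 0, 0, 0, 0
```

>>> {"name": "arm_command", "arguments": {
  "deltas": [0.3, -0.028, -0.024, 0, -0.1, 0.3, -0.026, -0.027, 0, -0.101, 0.3, -0.023, -0.03, 0, -0.1, 0.3, -0.02, -0.031, 0, -0.101, 0.3, -0.017, -0.034, 0, -0.1, 0.3, 0, 0, 0, 0, 0.3, 0, 0, 0, 0, 0.3, 0, 0, 0.041, 0, 0.3, 0, 0, 0.041, 0, 0.3, 0, 0, 0.041, 0, 0.3, 0, 0, 0.038, 0, 0.3, 0, 0, 0, 0],
  "newtons": 30
}}

```text
time: 90.98
position: [0.4597, 0.1055, 0.014]
tool_rot: [0.999, 0.052, -0.003, -0.0]
ft_force: [-1.1, 0.7, 0.2]
grip_width: 0.057
grip_force: 0.0
```

>>> {"name": "arm_command", "arguments": {
  "deltas": [-1, 0, 0, 0, 0, -1, 0, 0, 0, 0, -1, 0, 0, 0, 0, -1, 0, 0, 0, 0, -1, 0, 0, 0, 0]
}}

```text
time: 91.6
position: [0.4618, 0.1065, 0.0177]
tool_rot: [0.999, 0.053, 0.001, 0.0]
ft_force: [0.1, -1.5, 7.1]
grip_width: 0.03
grip_force: 30.0
```

>>> {"name": "arm_command", "arguments": {
  "deltas": [-1, -0.022, 0, 0, 0, -1, -0.022, 0, 0, 0, -1, -0.022, 0, 0, 0, -1, 0, 0, -0.04, 0, -1, 0, 0, -0.04, 0, -1, 0, 0, -0.04, 0, -1, 0, 0, 0, 0, -1, 0, 0, 0, 0]
}}

```text
time: 92.6
position: [0.3944, 0.0997, 0.136]
tool_rot: [0.999, 0.053, -0.001, -0.0]
ft_force: [-0.1, -0.5, -4.1]
grip_width: 0.0295
grip_force: 30.0
```

```bash
python3 - <<'E'
from look import *
ty=.112;C=lambda x,y:(492+np.cos(ty)*x-np.sin(ty)*y,347.5+np.sin(ty)*x+np.cos(ty)*y)
q,y,o=pose();print(o["grip_width"]);t=C(0,-38);print(t)
r,d,p=cam("top");mallet(r,d,p);bar(r,d,p,(90,180,210,320),.035)
plan((*t,q[2],.112,-1,1,45),(*t,60,.112,-1,2,45))
E
```

```text
0.029527024764475145
(np.float64(496.24710770174886), np.float64(309.7380869635853))
head 413 (array([590.9, -83.1,  50.9,  47.4]), -0.024) 0.06490671513030621
handle (array([511.3, -49.5, 125.8,  22.7]), -0.3968) 0.045379299520609595 0.03097629260208734
bar (array([486.4, 387.5, 159.3,  31. ]), 0.1033)
at [394.1  99.7 135.5] 0.106 t 92.7
11 rows
-1, 0.021, -0.033, -0, -0.001, -1, 0.021, -0.033, -0, -0.001, -1, 0.021, -0.033, -0, -0.001, -1, 0.02, -0.033, -0, -0.001, -1, 0.021, -0.033, -0, -0.001, -1, 0.02, -0.033, -0, -0.001, -1, 0, 0, 0, 0, -1, 0, 0, 0.038, -0, -1, 0, 0, 0.038, -0, -1, 0, 0, 0, 0, -1, 0, 0, 0, 0
```

>>> {"name": "arm_command", "arguments": {
  "deltas": [-1, 0.02, -0.033, 0, 0, -1, 0.02, -0.033, 0, 0, -1, 0.02, -0.033, 0, 0, -1, 0.02, -0.033, 0, -0.006, -1, 0.02, -0.033, 0, 0, -1, 0.02, -0.033, 0, 0, -1, 0, 0, 0, 0, -1, 0, 0, 0.038, 0, -1, 0, 0, 0.038, 0, -1, 0, 0, 0, 0, -1, 0, 0, 0, 0]
}}

```text
time: 94.02
position: [0.4933, 0.3089, 0.0604]
tool_rot: [0.998, 0.056, -0.0, 0.0]
ft_force: [0.0, -0.3, -2.7]
grip_width: 0.0302
grip_force: 30.0
```

```bash
python3 - <<'E'
from h import *
plan((496,309.7,16.5,.112,-1,1,22))
E
```

```text
at [493.3 308.9  60.4] 0.111 t 94.0
3 rows
-1, 0.001, -0, 0.022, -0, -1, 0.002, -0, 0.022, -0.001, -1, 0, 0, 0, 0
```

>>> {"name": "arm_command", "arguments": {
  "deltas": [-1, 0, 0, 0.022, 0, -1, 0, 0, 0.022, 0, -1, 0, 0, 0, 0, -1, 0, 0, 0, 0, 0.1, 0, 0, 0, 0, 0.1, 0, 0, 0, 0, 0.1, 0, 0, 0, 0, 0.1, 0, 0, -0.03, 0, 0.1, 0, 0, -0.045, 0, 0.1, 0, 0, -0.045, 0, 0.1, 0, 0, -0.045, 0, 0.1, -0.03, 0, 0, 0]
}}

```text
time: 95.52
position: [0.4684, 0.3075, 0.1862]
tool_rot: [0.998, 0.055, 0.006, -0.002]
ft_force: [-0.3, -0.6, 0.0]
grip_width: 0.0478
grip_force: 0.0
```

>>> {"name": "arm_command", "arguments": {
  "deltas": [0.1, -0.02, 0.045, -0.02, 0, 0.1, 0, 0.045, -0.02, 0, 0.1, 0, 0.045, 0, 0, 0.1, 0, 0.045, 0, 0, 0.1, 0, 0, 0, 0, 0.1, 0, 0, 0, 0]
}}

```text
time: 96.28
position: [0.4637, 0.1252, 0.2217]
tool_rot: [0.998, 0.056, 0.0, -0.0]
ft_force: [0.2, 1.2, -1.1]
grip_width: 0.0477
grip_force: 0.0
```

```bash
python3 - <<'E'
from look import *
r,d,p=cam("top");mallet(r,d,p);bar(r,d,p,(90,180,210,320),.035)
P=pts(d,p);z=P[...,2]
R=roi(z.shape,205,195,280,315);m=R&(z>.125)&(z<.16);print("punch top",np.nanmedian(z[m]))
print(status.get_obs()["time"],status.get_obs()["position"])
s_,_,_=cam("side");save("fin",np.hstack([cv2.resize(r[120:340,90:450],(440,300)),cv2.resize(s_,(360,300))]))
E
```

```text
head 400 (array([590.9, -83.1,  50.9,  47.4]), -0.024) 0.06519546713308733
handle (array([511.5, -49.6, 127.3,  22.7]), -0.3968) 0.04543289431792885 0.031673224468360184
bar (array([486.5, 386.9, 159.3,  31.9]), 0.1072)
punch top 0.13683087255104764
96.325 [0.4635665  0.12564364 0.22163199]
```

View pics/fin.png

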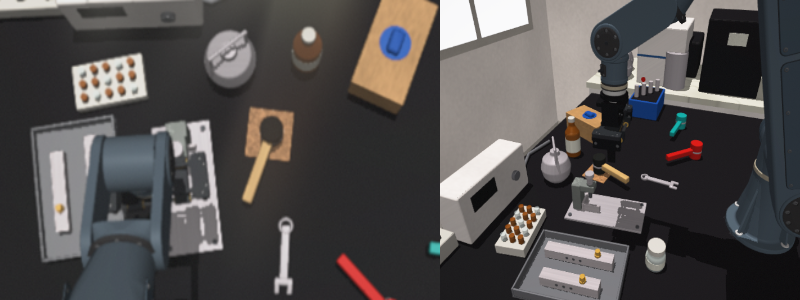

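Both bars lie in the tray with their stubs up, at side-view (597,253) and (582,283). The mallet stands on the mat, the punch is back up and nothing else has moved.

```bash
python3 -c "
from rig import order; print(order.hand_in())"
```

```text
the job is handed in; nothing more can be done
None
```

I handed the job in after stamping both ends of the two bars present (short, then long), with about 15–20 N on the mallet each time; the bars lie in the tray stubs up and the mallet stands on the mat, but the hand-in returned no verdict.

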